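Put the soft soap bars away in the laundry soap store

ROBOT

A 6-joint arm with a two-finger parallel gripper is mounted at the origin on the work surface. World frame = base frame: x ahead of the robot, y to its left, z up, the work surface at z = 0. Lengths are in m, angles in degrees, forces in N, time in s.
With the tool pointing down it reaches from about 0.3 to 0.75 m from the base axis. Payload 8.5 kg.
Tool frame: the origin (TCP) lies midway between the tips of the shut fingers; the grasp point (between the pads) lies 19 mm behind it; z points along the fingers, y is the line along which they close (so a half turn about z gives the same grasp; the last joint's range is limited). The gripper opens to 85 mm and grips with 20 to 120 N. Pads are 22 mm wide; open, the fingers measure 114 mm over their backs; the gripper's body (76 mm by 85 mm) begins 54 mm behind the grasp point. The pads swing forward as they close: fully open they stand 13 mm farther back than shut.
Start: joints at [-77.538, 21.807, 74.336, -0, 83.858, -12.336], TCP at [0.231, -0.499, 0.231] pointing down, gripper open.
Joint ranges: [-178.18, 178.18], [-50.72, 133.34], [12.68, 142.11], [-81.47, 261.47], [9.98, 163.14], [-165.26, 165.26]. Speed limits (degrees/s): [136.94, 136.94, 180, 180, 180, 180].

INTERFACE

Orientations are given as a 3x3 rotation matrix whose columns are the frame's x, y, z axes.
In Python, from rig import observe, optics, order, spotter gives the robot as it stands.
- The arm moves only by the tool move_arm, never from a script. Its argument "series" is text: rows parted by semicolons, each of 5 numbers parted by spaces: the shift along the tool's x, y, z in cm, then the turn about the tool's z in degrees, then the opening, from -1 (shut) to 1 (fully open). A call has 1 to 8 rows; each row is the pose to reach, as a shift and turn from the pose commanded when the call began, along the tool's axes at that moment; what a row does not reach only later rows make up. A row lasts 1/8 s, in which the tool goes at most 62.5 mm and 10.7 degrees, less where a joint would pass 70% of its speed; a pose out of reach is approached as far as the arm can. A call with a gripper value outside its range is refused whole. The fingers move at their own pace and stop on an object; "force" is the grip in N (left out, the last holds). Time passes only in rows, so rows that repeat a pose let the fingers close. It gives the time, the measured TCP pose, the force, the opening and the grip force at its end, in the units of the state.
- observe(): the state, without advancing time (a new reading comes with each control period).
- optics.get_image(name): name is "scene" or "top" or "wrist"; returns a dict with "pixels" (480x640x3 uint8, blue, green, red), "camera_matrix" (3x3 intrinsics, pixels), "rvec" (rotation vector, rad) and "tvec" (3), from world to camera coordinates, as OpenCV has them. Camera axes: x right, y down, z forward; pixel columns grow to the right and rows downward; lengths in m; the calibration is good to about 2 mm. A picture is of the moment at which its call begins. There is no depth.
- order.close_job(): hands the job in; it is judged then, once.
Trained networks look in the newest picture that a camera, given by its name, has taken for a name from the list of things; names that differ only in an ending like _2 or _b are one class to them, and where a whole thing is asked for, a point or a joint stands for the part that bears it (a point fixed in the world has none). Each returns a list of dicts, best first, with "score" (0 to 1); they miss things now and then, are a little off and sometimes report something else, mostly with a low value. They report only what shows in the picture. A call takes as long as a camera call. They do not tell look-alikes from the thing itself.
- spotter.find_in(thing, camera): "point" ([x, y, z] in m, in world coordinates, good to about 4 mm: the middle of the surface that is visible of it).
- spotter.cut_out(thing, camera): "pixels" (480x640 bool, what is visible of it).
- spotter.mark_of(thing, camera): "point" ([x, y, z] in m, in world coordinates, good to about 4 mm: a listed point, or the origin of a listed thing).
The state is a dict: "time_s": time; "q": joint angles; "qvel": joint speeds; "joint_efforts": joint torques, N m; "position": TCP position; "tool_rot": TCP orientation; "ft_force": force on the tool from outside, world axes, zero at the start; "wrist_torque": the same for the moment, N m; "grip_width": finger opening in m; "gripper_force": force on a finger pad.
Only numpy, scipy, OpenCV 4.12 (cv2) and the standard library are available. Lean on these libraries where they do the work, as an engineer would, in place of code of your own. Each camera call takes 0.05 s, during which the arm holds its last target. There are 200 camera calls.

TASK

Pull the tray of the soap store all the way out, take every bar of soap from the counter and lay it flat in a recess of its own outline, one to a recess, then slide the tray gently home again without slamming it. The soap is still soft: hold it as lightly as you can, never with more than 70 N in all from the fingers, do not press it, and set it down in its recess rather than letting it fall. Leave the bottle, the jar and the brush where they are.

Things in the scene. Friction and masses are not known exactly. Their poses are not given: they have to be found in the camera images.
- store: low white soap store on the counter with a wooden top board, 206 deep x 352 wide x 80 high (mm); origin on the counter at the middle of its open front edge; its x points into it, away from the front; z up. It is fixed; its place and yaw vary
- tray (a joint): where (m) the light wooden tray of the store stands along the store's x: 0 = all the way out (stop), 0.17 = fully home (stop). It slides level with about 3 N of friction and stays where it is left. All recesses are clear of the store only below 0.005; the rear row then ends 21 mm in front of the store, so at the rear row close the fingers along the store's y
- tray_mid (a point): centre of the tray's top face, moves with it: plate 159 (store x) x 296 (store y), top 34 above the counter, with six recesses 12 deep in 3 columns 100 apart (y) and 2 rows 73 apart (x); in front a white board 12 thick, its top 50 above the counter. The store's roof is 10 above a seated soap: a soap that is not fully seated jams. Axes as the store's
- tray_handle (a point): middle of the dark pull bar of the tray, moves with the tray: bar 12 thick, 100 long along the store's y, centre 42 above the counter, 42 in front of the tray's front board (36 free behind the bar); can be pinched from above. Axes as the store's
- square_soap0: tan square bar of soap, 52 x 52 x 32 high, sides along its x and y, about 90 g, lying flat on the counter at the start; origin at the centre of its underside, z up. Soft: it is marked by more than 70 N from the fingers, both fingers added up (a grip of up to 35 N a finger, less any pressing down), so hold it with the weakest grip. May be absent
- square_soap1: tan square bar of soap, 52 x 52 x 32 high, sides along its x and y, about 90 g, lying flat on the counter at the start; origin at the centre of its underside, z up. Soft: it is marked by more than 70 N from the fingers, both fingers added up (a grip of up to 35 N a finger, less any pressing down), so hold it with the weakest grip. May be absent
- square_soap2: tan square bar of soap, 52 x 52 x 32 high, sides along its x and y, about 90 g, lying flat on the counter at the start; origin at the centre of its underside, z up. Soft: it is marked by more than 70 N from the fingers, both fingers added up (a grip of up to 35 N a finger, less any pressing down), so hold it with the weakest grip. May be absent
- round_soap0: tan round bar of soap, 62 diameter x 32 high, about 100 g, lying flat on the counter at the start; origin at the centre of its underside, z up. Soft: it is marked by more than 70 N from the fingers, both fingers added up (a grip of up to 35 N a finger, less any pressing down), so hold it with the weakest grip. May be absent
- round_soap1: tan round bar of soap, 62 diameter x 32 high, about 100 g, lying flat on the counter at the start; origin at the centre of its underside, z up. Soft: it is marked by more than 70 N from the fingers, both fingers added up (a grip of up to 35 N a finger, less any pressing down), so hold it with the weakest grip. May be absent
- round_soap2: tan round bar of soap, 62 diameter x 32 high, about 100 g, lying flat on the counter at the start; origin at the centre of its underside, z up. Soft: it is marked by more than 70 N from the fingers, both fingers added up (a grip of up to 35 N a finger, less any pressing down), so hold it with the weakest grip. May be absent
- square_recess0 (a point): square recess in the tray, 56 x 56, sides along the store's x and y, 12 deep with a 3 chamfer (a square soap has 2 of play each way and stands 20 proud); the point is the centre of its floor, 22 above the counter, and moves with the tray
- square_recess1 (a point): square recess in the tray, 56 x 56, sides along the store's x and y, 12 deep with a 3 chamfer (a square soap has 2 of play each way and stands 20 proud); the point is the centre of its floor, 22 above the counter, and moves with the tray
- square_recess2 (a point): square recess in the tray, 56 x 56, sides along the store's x and y, 12 deep with a 3 chamfer (a square soap has 2 of play each way and stands 20 proud); the point is the centre of its floor, 22 above the counter, and moves with the tray
- round_recess0 (a point): round recess in the tray, 66 diameter, 12 deep with a 3 chamfer (a round soap has 2 of play each way and stands 20 proud); the point is the centre of its floor, 22 above the counter, and moves with the tray
- round_recess1 (a point): round recess in the tray, 66 diameter, 12 deep with a 3 chamfer (a round soap has 2 of play each way and stands 20 proud); the point is the centre of its floor, 22 above the counter, and moves with the tray
- round_recess2 (a point): round recess in the tray, 66 diameter, 12 deep with a 3 chamfer (a round soap has 2 of play each way and stands 20 proud); the point is the centre of its floor, 22 above the counter, and moves with the tray
- bottle: grey bottle, 72 diameter x 150 high, standing behind the soaps; not part of the job; origin at the centre of its underside
- jar: glass jar with a steel lid, 80 diameter x 100 high, standing behind the soaps; not part of the job; origin at the centre of its underside
- brush: wooden scrubbing brush, 150 x 55 x 45 high, bristles down, lying on the counter at the robot's left; not part of the job; origin at the centre of its underside
Things that resemble listed ones, but are neither listed nor needed, are in the scene too. What is shaped like the round_soap1 but green is not meant.

How it is judged (in metres and radians):
On the way, in this order (a step that is already met when the one before it is completed fails the run):
1. the tray is pulled all the way out (within 10 mm of its stop) (value of joint tray below 0.01 m), for 0.2 s.
2. every soap lies flat in a recess of its own outline, let go (((horizontal distance between square_soap0 and square_recess0 below 0.005 m and z of square_soap0 in the frame of square_recess0 below 0.004 m) or (horizontal distance between square_soap0 and square_recess1 below 0.005 m and z of square_soap0 in the frame of square_recess1 below 0.004 m) or (horizontal distance between square_soap0 and square_recess2 below 0.005 m and z of square_soap0 in the frame of square_recess2 below 0.004 m)) and angle between each of square_soap0, square_soap1, square_soap2, round_soap0, round_soap1, round_soap2's own z axis and vertical below 0.1 rad and ((horizontal distance between square_soap1 and square_recess0 below 0.005 m and z of square_soap1 in the frame of square_recess0 below 0.004 m) or (horizontal distance between square_soap1 and square_recess1 below 0.005 m and z of square_soap1 in the frame of square_recess1 below 0.004 m) or (horizontal distance between square_soap1 and square_recess2 below 0.005 m and z of square_soap1 in the frame of square_recess2 below 0.004 m)) and ((horizontal distance between square_soap2 and square_recess0 below 0.005 m and z of square_soap2 in the frame of square_recess0 below 0.004 m) or (horizontal distance between square_soap2 and square_recess1 below 0.005 m and z of square_soap2 in the frame of square_recess1 below 0.004 m) or (horizontal distance between square_soap2 and square_recess2 below 0.005 m and z of square_soap2 in the frame of square_recess2 below 0.004 m)) and ((horizontal distance between round_soap0 and round_recess0 below 0.005 m and z of round_soap0 in the frame of round_recess0 below 0.004 m) or (horizontal distance between round_soap0 and round_recess1 below 0.005 m and z of round_soap0 in the frame of round_recess1 below 0.004 m) or (horizontal distance between round_soap0 and round_recess2 below 0.005 m and z of round_soap0 in the frame of round_recess2 below 0.004 m)) and ((horizontal distance between round_soap1 and round_recess0 below 0.005 m and z of round_soap1 in the frame of round_recess0 below 0.004 m) or (horizontal distance between round_soap1 and round_recess1 below 0.005 m and z of round_soap1 in the frame of round_recess1 below 0.004 m) or (horizontal distance between round_soap1 and round_recess2 below 0.005 m and z of round_soap1 in the frame of round_recess2 below 0.004 m)) and ((horizontal distance between round_soap2 and round_recess0 below 0.005 m and z of round_soap2 in the frame of round_recess0 below 0.004 m) or (horizontal distance between round_soap2 and round_recess1 below 0.005 m and z of round_soap2 in the frame of round_recess1 below 0.004 m) or (horizontal distance between round_soap2 and round_recess2 below 0.005 m and z of round_soap2 in the frame of round_recess2 below 0.004 m)) and contact force between the fingers and square_soap0 below 0.1 N and contact force between the fingers and square_soap1 below 0.1 N and contact force between the fingers and square_soap2 below 0.1 N and contact force between the fingers and round_soap0 below 0.1 N and contact force between the fingers and round_soap1 below 0.1 N and contact force between the fingers and round_soap2 below 0.1 N), for 0.2 s.
3. the tray is slid home (value of joint tray above 0.162 m), for 0.2 s.
At the end, for the whole second after the job is handed in: every soap present lies flat (tilt under 0.1 rad) on the floor of a recess of its own outline (within 5 mm of its centre, under 4 mm above its floor), at rest, and the tray is home within 8 mm (((horizontal distance between square_soap0 and square_recess0 below 0.005 m and z of square_soap0 in the frame of square_recess0 below 0.004 m) or (horizontal distance between square_soap0 and square_recess1 below 0.005 m and z of square_soap0 in the frame of square_recess1 below 0.004 m) or (horizontal distance between square_soap0 and square_recess2 below 0.005 m and z of square_soap0 in the frame of square_recess2 below 0.004 m)) and angle between each of square_soap0, square_soap1, square_soap2, round_soap0, round_soap1, round_soap2's own z axis and vertical below 0.1 rad and ((horizontal distance between square_soap1 and square_recess0 below 0.005 m and z of square_soap1 in the frame of square_recess0 below 0.004 m) or (horizontal distance between square_soap1 and square_recess1 below 0.005 m and z of square_soap1 in the frame of square_recess1 below 0.004 m) or (horizontal distance between square_soap1 and square_recess2 below 0.005 m and z of square_soap1 in the frame of square_recess2 below 0.004 m)) and ((horizontal distance between square_soap2 and square_recess0 below 0.005 m and z of square_soap2 in the frame of square_recess0 below 0.004 m) or (horizontal distance between square_soap2 and square_recess1 below 0.005 m and z of square_soap2 in the frame of square_recess1 below 0.004 m) or (horizontal distance between square_soap2 and square_recess2 below 0.005 m and z of square_soap2 in the frame of square_recess2 below 0.004 m)) and ((horizontal distance between round_soap0 and round_recess0 below 0.005 m and z of round_soap0 in the frame of round_recess0 below 0.004 m) or (horizontal distance between round_soap0 and round_recess1 below 0.005 m and z of round_soap0 in the frame of round_recess1 below 0.004 m) or (horizontal distance between round_soap0 and round_recess2 below 0.005 m and z of round_soap0 in the frame of round_recess2 below 0.004 m)) and ((horizontal distance between round_soap1 and round_recess0 below 0.005 m and z of round_soap1 in the frame of round_recess0 below 0.004 m) or (horizontal distance between round_soap1 and round_recess1 below 0.005 m and z of round_soap1 in the frame of round_recess1 below 0.004 m) or (horizontal distance between round_soap1 and round_recess2 below 0.005 m and z of round_soap1 in the frame of round_recess2 below 0.004 m)) and ((horizontal distance between round_soap2 and round_recess0 below 0.005 m and z of round_soap2 in the frame of round_recess0 below 0.004 m) or (horizontal distance between round_soap2 and round_recess1 below 0.005 m and z of round_soap2 in the frame of round_recess1 below 0.004 m) or (horizontal distance between round_soap2 and round_recess2 below 0.005 m and z of round_soap2 in the frame of round_recess2 below 0.004 m)) and value of joint tray above 0.162 m and linear speed of each of square_soap0, square_soap1, square_soap2, round_soap0, round_soap1, round_soap2 below 0.02 m/s); the robot touches nothing.
It fails at once if a soap is squeezed or pressed by the fingers with more than 70 N in all (contact force between the fingers and square_soap0 above 70 N or contact force between the fingers and square_soap1 above 70 N or contact force between the fingers and square_soap2 above 70 N or contact force between the fingers and round_soap0 above 70 N or contact force between the fingers and round_soap1 above 70 N or contact force between the fingers and round_soap2 above 70 N).
It fails at once if a soap falls freely while its underside is more than 50 mm above the counter (28 mm above a recess floor) ((height (world z) of square_soap0 above 0.05 m and contact force between square_soap0 and anything else below 0.005 N) or (height (world z) of square_soap1 above 0.05 m and contact force between square_soap1 and anything else below 0.005 N) or (height (world z) of square_soap2 above 0.05 m and contact force between square_soap2 and anything else below 0.005 N) or (height (world z) of round_soap0 above 0.05 m and contact force between round_soap0 and anything else below 0.005 N) or (height (world z) of round_soap1 above 0.05 m and contact force between round_soap1 and anything else below 0.005 N) or (height (world z) of round_soap2 above 0.05 m and contact force between round_soap2 and anything else below 0.005 N)).
It fails at once if the tray is slammed in (faster than 0.5 m/s) (velocity of joint tray above 0.5 m/s).
It fails at once if the bottle, jar or brush is moved more than 20 mm (distance of any of bottle, jar, brush from where it was at the start of the episode above 0.02 m).
Of square_soap0, square_soap1, square_soap2, round_soap0, round_soap1, round_soap2 only 4 to 6 are there at a start; the rules pass over those that are not, and their reading is None.
At some moment in a run one of square_soap0, square_soap1, square_soap2, round_soap0, round_soap1, round_soap2 may be knocked a few centimetres aside while the robot is not near it.
It also fails if it takes over 210 s, if anything falls off the work surface, if the arm or the gripper's body presses on something with over 40 N, if the wrist force passes 120 N, or if a joint passes its speed limit or range.

## Working session

There is one attempt and no reset: what is moved stays moved. The work goes in short steps, Python scripts to look and compute and a tool call to move; the robot and the scene stay as the last step left them, time stands still between calls to the robot, and variables do not carry over. Pictures are saved under pics/ and viewed, at most 14 in all, crops included, and the job is handed in when it is done.

Besides the shell and the picture viewer there is one more tool, called as a command line: name --argument value ..., lists and objects as JSON in quotes. move_arm: Moves the arm, as the interface text tells. Its arguments: {"type":"object","properties":{"series":{"type":"string"},"force":{"type":"number"}},"required":["series"]}

```bash
ls; mkdir -p pics; cat > h.py <<'E'
import numpy as np, cv2
from rig import observe, optics, order, spotter
def cam(n):
    d=optics.get_image(n); R=cv2.Rodrigues(np.array(d['rvec'],float))[0]; return d,np.array(d['camera_matrix']),R,np.array(d['tvec'],float).ravel()
def ray(d,K,R,t,px,z):
    # pixels -> world at height z
    px=np.atleast_2d(np.array(px,float)); r=np.c_[px,np.ones(len(px))]@np.linalg.inv(K).T@R
    c=-R.T@t; return c+r*((z-c[2])/r[:,2])[:,None]
E
python3 - <<'E'
from h import *
for n in('top','scene'):
    d,K,R,t=cam(n); cv2.imwrite(f'pics/{n}0.png',d['pixels']); print(n,(-R.T@t).round(3))
    for th in('square_soap0','round_soap0','tray_handle','tray_mid','store','bottle','jar','brush','round_recess0','square_recess0'):
        try: print(th,[(np.round(x['point'],3).tolist(),round(x['score'],2)) for x in spotter.mark_of(th,n)][:8])
        except Exception as e: print(th,e)
print(observe())
E
```

```text
pics
top [ 0.399 -0.039  1.524]
square_soap0 [([0.429, -0.38, -0.002], 0.74), ([0.564, -0.257, 0.001], 0.71), ([0.318, 0.472, 0.0], 0.2)]
round_soap0 [([0.55, -0.13, 0.003], 0.95), ([0.677, -0.455, -0.0], 0.89), ([0.561, -0.381, -0.0], 0.8), ([0.581, -0.568, 0.002], 0.74), ([0.499, -0.5, 0.001], 0.6)]
tray_handle [([0.571, 0.183, 0.039], 0.6)]
tray_mid [([0.705, 0.183, 0.034], 0.77)]
store [([0.673, 0.181, 0.0], 0.76)]
bottle [([0.742, -0.147, 0.001], 0.7), ([0.567, -0.38, -0.001], 0.31)]
jar []
brush [([0.318, 0.474, 0.002], 0.83)]
round_recess0 [([0.66, 0.179, 0.02], 0.75)]
square_recess0 [([0.66, 0.081, 0.025], 0.74), ([0.708, 0.179, 0.031], 0.71), ([0.67, 0.28, 0.024], 0.59)]
scene [1.179 0.761 0.701]
square_soap0 [([0.558, -0.263, 0.001], 0.74), ([0.43, -0.379, 0.002], 0.66)]
round_soap0 [([0.548, -0.126, -0.0], 0.71), ([0.572, -0.568, 0.004], 0.69), ([0.564, -0.38, 0.004], 0.65), ([0.495, -0.498, -0.005], 0.5), ([0.679, -0.455, 0.002], 0.48)]
tray_handle [([0.569, 0.19, 0.04], 0.72), ([0.663, 0.182, 0.022], 0.57)]
tray_mid []
store [([0.677, 0.183, 0.005], 0.64), ([0.721, -0.31
[... 429 characters left out ...]
5135e+01, -1.23358996e+01]), 'qvel': array([ 0.05465777,  0.04741859,  0.01536753, -0.07452323,  0.03706836,
       -0.00285865]), 'joint_efforts': array([ 4.95801251e-04, -4.48335814e+01, -2.31465536e+01, -2.19850390e-04,
        4.66184974e-04,  1.11901025e-05]), 'position': array([ 0.2306734 , -0.49925608,  0.23131176]), 'tool_rot': array([[ 9.07795302e-01,  4.19413507e-01,  9.43594369e-06],
       [ 4.19413506e-01, -9.07795301e-01,  4.86574108e-05],
       [ 2.89734807e-05, -4.02134067e-05, -9.99999999e-01]]), 'ft_force': array([-0.2203349 , -1.57309503, -0.30450768]), 'wrist_torque': array([-0.00269722,  0.02014663, -0.02422617]), 'gripper_force': 0.0, 'grip_width': 0.08566765353702871}
```

View pics/top0.png

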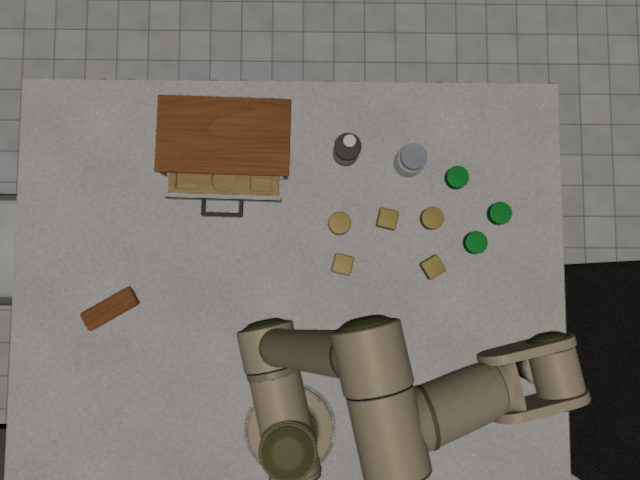

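View pics/scene0.png

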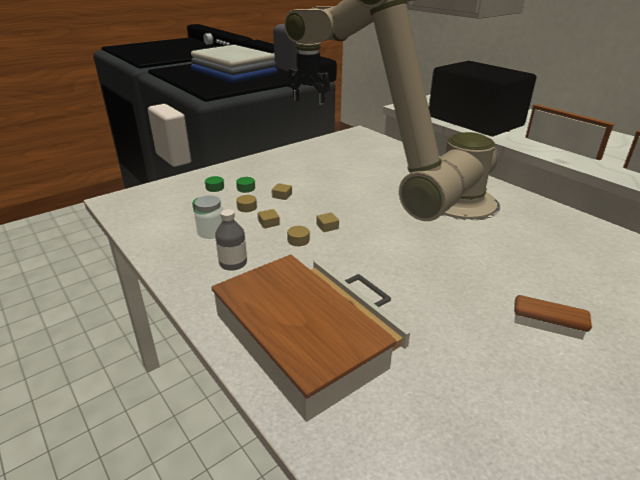

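Top view: tan rounds are at (340,223) and (432,218). Tan squares are at (388,218), (343,264) and (433,267). The green rounds at (457,177), (500,213) and (476,243) are the look-alikes and are not meant, so there are 5 soaps. The store is at top left with its tray partly open and the handle at (222,208). I'll measure these more exactly and confirm them in a crop.

```bash
cat >> h.py <<'E'
from scipy.optimize import minimize
def prism(kind,x,y,a,z0=0.0,h=.032):
    if kind=='s': p=np.array([[1,1],[1,-1],[-1,-1],[-1,1]])*.026
    else: u=np.linspace(0,2*np.pi,40); p=np.c_[np.cos(u),np.sin(u)]*.031
    c,s=np.cos(a),np.sin(a); p=p@np.array([[c,s],[-s,c]])+[x,y]
    return np.r_[np.c_[p,np.full(len(p),z0)],np.c_[p,np.full(len(p),z0+h)]]
def fit(mask,c,kind,x,y,z0=0.0,h=.032):
    """fit a prism's outline to a mask; returns x,y,yaw(deg),IoU"""
    d,K,R,t=c; ys,xs=np.nonzero(mask); x0,y0=max(xs.min()-12,0),max(ys.min()-12,0); x1,y1=min(xs.max()+13,640),min(ys.max()+13,480)
    S=max(1,int(300/max(x1-x0,y1-y0))); m=cv2.resize(mask[y0:y1,x0:x1].astype(np.uint8)*255,None,fx=S,fy=S,interpolation=cv2.INTER_LINEAR)>127
    def cost(v):
        q=cv2.projectPoints(prism(kind,v[0],v[1],v[2],z0,h),R,t,K,None)[0][:,0]
        q=cv2.convexHull((((q+.5-[x0,y0])*S-.5)*16).round().astype(np.int32)); o=np.zeros(m.shape,np.uint8); cv2.fillConvexPoly(o,q,1,shift=4)
        return 1-(m&(o>0)).sum()/(m|(o>0)).sum()
    best=None
    for a in ((0,.4,.8,1.2) if kind=='s' else (0,)):
        s=np.array([[x,y,a],[x+.008,y,a],[x,y+.008,a],[x,y,a+.3]])
        r=minimize(cost,[x,y,a],method='Nelder-Mead',options=dict(initial_simplex=s,xatol=1e-4,fatol=1e-4))
        if best is None or r.fun<best.fun: best=r
    return best.x[0],best.x[1],(np.degrees(best.x[2])+45)%90-45,1-best.fun
def soapmask(img):
    hsv=cv2.cvtColor(img,cv2.COLOR_BGR2HSV); return (hsv[...,1]>90)&(hsv[...,0]>14)&(hsv[...,0]<32)
def near(mask,px):
    n,l,s,c=cv2.connectedComponentsWithStats(mask.astype(np.uint8)); k=1+np.argmin(np.where(s[1:,4]>60,np.hypot(*(c[1:]-px).T),1e9)); return l==k
E
python3 - <<'E'
from h import *
c=cam('top');d,K,R,t=c;im=d['pixels'];m=soapmask(im)
for k,px in(('r',(340,223)),('s',(388,218)),('r',(432,218)),('s',(343,264)),('s',(433,267))):
    mm=near(m,px); p=ray(*c,px,.032)[0]; print(k,px,mm.sum(),np.round(fit(mm,c,k,p[0],p[1]),4))
hsv=cv2.cvtColor(im,cv2.COLOR_BGR2HSV); w=near((hsv[...,1]>110)&(hsv[...,0]<18)&(hsv[...,2]>50),(223,135)); 
b=cv2.boxPoints(cv2.minAreaRect(np.argwhere(w)[:,::-1].astype(np.float32))); print('board',ray(*c,b,.08).round(4).tolist(),b.tolist())
dk=np.zeros(m.shape,bool);dk[196:222,195:250]=(hsv[...,2]<95)[196:222,195:250]
b=np.argwhere(dk)[:,::-1]; 
for col in range(200,246,3):
    r=np.nonzero(dk[:,col])[0]; print(col,r.tolist(),end=' ')
crop=np.hstack([cv2.resize(im[200:285,320:450],None,fx=3,fy=3,interpolation=2),cv2.resize(im[90:220,150:300],(294,255),interpolation=2)]); cv2.imwrite('pics/crop0.png',crop)
E
```

```text
r (340, 223) 386 [ 0.5478 -0.132  10.0314  0.8697]
s (388, 218) 358 [  0.5612  -0.2618 -18.3925   0.8408]
r (432, 218) 405 [ 0.5622 -0.3822  8.713   0.8519]
s (343, 264) 347 [  0.4368  -0.1398 -14.1144   0.8661]
s (433, 267) 372 [ 0.4309 -0.3832 28.8446  0.8403]
board [[0.6282, 0.3532, 0.08], [0.8789, 0.3515, 0.08], [0.87, -0.0, 0.08], [0.6185, 0.0065, 0.08]] [[153.8390655517578, 188.82798767089844], [156.98667907714844, 94.39955139160156], [290.73809814453125, 98.85792541503906], [287.5904541015625, 193.28636169433594]]
200 [198, 199] 203 [198, 199, 200, 201, 202, 203, 204, 205, 206, 207, 208, 209, 210, 211, 212, 213, 214, 215] 206 [198, 199, 212, 213, 214, 215] 209 [198, 199, 212, 213, 214, 215] 212 [198, 199, 212, 213, 214, 215] 215 [199, 212, 213, 214, 215] 218 [199, 212, 213, 214, 215] 221 [199, 213, 214, 215, 216] 224 [199, 213, 214, 215, 216] 227 [199, 213, 214, 215, 216] 230 [199, 213, 214, 215, 216] 233 [199, 200, 213, 214, 215, 216] 236 [199, 200, 213, 214, 215, 216] 239 [199, 200, 201, 202, 203, 204, 205, 206, 207, 208, 209, 210, 211, 212, 213, 214, 215, 216] 242 [199, 200, 201, 202, 203, 204, 205, 206, 207, 208, 209, 210, 211, 212, 213, 214, 215] 245 [199, 200]
```

View pics/crop0.png

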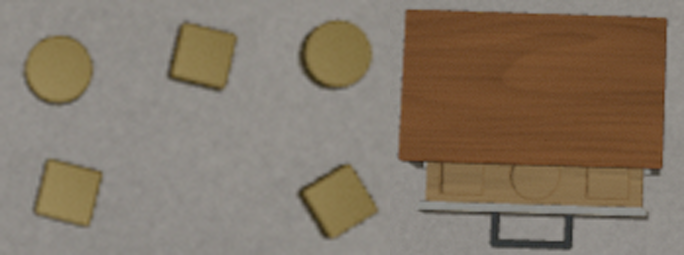

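The crop confirms five tan soaps and no other tan ones: rounds at (340,223) and (432,218), squares at (388,218), (343,264) and (433,267). Next I'll work out the move to the handle.

```bash
cat >> h.py <<'E'
def to(x,y,z,ang=None,s=None):
    """shift (cm, tool axes) and turn (deg) to TCP x,y,z with tool y at world angle ang (mod 180)"""
    s=s or observe(); T=s['tool_rot']; v=T.T@(np.array([x,y,z])-s['position'])*100
    a=np.degrees(np.arctan2(T[1,1],T[0,1])); tr=0 if ang is None else -((ang-a+90)%180-90)
    q6=s['q'][5]+tr*1+(np.degrees(np.arctan2(y,x))-s['q'][0]); 
    print('to',v.round(2),'turn',round(tr,1),'q6~',round(q6),'t',round(s['time_s'],1),'pos',s['position'].round(4),'yang',round(a,1))
E
python3 - <<'E'
from h import *
c=cam('top')
p=ray(*c,[[222.5,214.2],[203,214],[242,214.8]],.048); print(p.round(4))
to(p[0,0],p[0,1],.16,-1.9)
E
```

```text
[[0.5665 0.1793 0.048 ]
 [0.5668 0.2308 0.048 ]
 [0.5652 0.1278 0.048 ]]
to [ 58.95 -47.52   7.13] turn -63.3 q6~ 19 t 1.2 pos [ 0.2307 -0.4993  0.2313] yang -65.2
```

move_arm --series "58.9 -47.5 0 -63.3 -0.18;58.9 -47.5 0 -63.3 -0.18;58.9 -47.5 0 -63.3 -0.18;58.9 -47.5 0 -63.3 -0.18;58.9 -47.5 0 -63.3 -0.18;58.9 -47.5 0 -63.3 -0.18;58.9 -47.5 0 -63.3 -0.18;58.9 -47.5 0 -63.3 -0.18" --force 20

```text
time_s: 2.2
position: [0.453, -0.0492, 0.2316]
tool_rot: [[0.033, 0.999, 0.001], [0.999, -0.033, -0.0], [-0.0, 0.001, -1.0]]
ft_force: [0.3, -0.8, 0.4]
grip_width: 0.0352
gripper_force: 0.0
```

```bash
python3 - <<'E'
from h import *
to(.5665,.1793,.16,-1.9)
E
```

```text
to [23.21 10.57  7.16] turn -0.0 q6~ 19 t 2.2 pos [ 0.453  -0.0492  0.2316] yang -1.9
```

move_arm --series "23.2 10.6 0 0 -0.18;23.2 10.6 0 0 -0.18;23.2 10.6 0 0 -0.18;23.2 10.6 0 0 -0.18;23.2 10.6 7 0 -0.18;23.2 10.6 7 0 -0.18;23.2 10.6 7 0 -0.18;23.2 10.6 7 0 -0.18"

```text
time_s: 3.2
position: [0.5669, 0.1766, 0.1637]
tool_rot: [[0.034, 0.999, 0.004], [0.999, -0.034, 0.0], [0.001, 0.004, -1.0]]
ft_force: [-0.4, -0.3, -0.1]
grip_width: 0.0349
gripper_force: 0.0
```

```bash
python3 - <<'E'
from h import *
c=cam('wrist'); d,K,R,t=c; cv2.imwrite('pics/w1.png',d['pixels']); print((-R.T@t).round(3),R.round(2),K)
print(observe()['position'],observe()['ft_force'])
for n in('top','scene','wrist'): print([(x['point'],x['score']) for x in spotter.mark_of('tray_handle',n)])
to(.5665,.1793,.03,-1.9)
E
```

```text
[0.568 0.252 0.306] [[ 1.   -0.03  0.  ]
 [-0.03 -0.96  0.29]
 [-0.01 -0.29 -0.96]] [[400.07123593   0.         317.59761233]
 [  0.         400.07123593 240.08056813]
 [  0.           0.           1.        ]]
[0.56673442 0.1767065  0.1635349 ] [-0.38731501  0.45903342 -0.00308757]
[([0.5676, 0.1815, 0.0402], 0.89)]
[([0.5686, 0.1902, 0.0395], 0.72), ([0.6628, 0.1822, 0.0222], 0.57)]
[([0.5679, 0.1856, 0.0432], 0.69)]
to [ 0.23 -0.02 13.25] turn -0.0 q6~ 19 t 3.4 pos [0.5663 0.1769 0.1625] yang -1.9
```

View pics/w1.png

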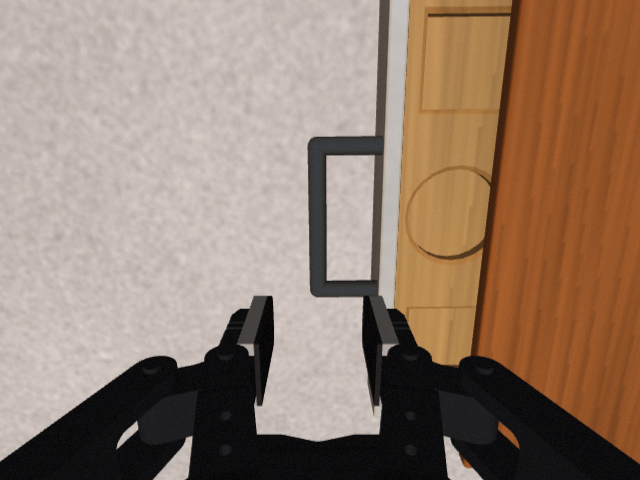

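The wrist view shows the pull bar at column 318, rows 137–297, centred between the fingers (columns 262 and 375), with the tray's front board behind it. Going down to pinch.

move_arm --series "0.2 0 5 0 -0.18;0.2 0 10 0 -0.18;0.2 0 13 0 -0.18;0.2 0 13 0 -0.18;0.2 0 13 0 -1;0.2 0 13 0 -1;0.2 0 13 0 -1;0.2 0 13 0 -1" --force 30

```text
time_s: 4.4
position: [0.5671, 0.1793, 0.0332]
tool_rot: [[0.033, 0.999, 0.004], [0.999, -0.033, 0.0], [0.0, 0.004, -1.0]]
ft_force: [0.3, -1.1, 7.6]
grip_width: 0.0105
gripper_force: 29.7
```

move_arm --series "0 -2 0 0 -1;0 -4 0 0 -1;0 -6 0 0 -1;0 -8 0 0 -1;0 -9 0 0 -1;0 -10 0 0 -1;0 -10 0 0 -1;0 -10 0 0 -1"

```text
time_s: 5.4
position: [0.4666, 0.1819, 0.0331]
tool_rot: [[0.033, 0.999, 0.002], [0.999, -0.033, -0.001], [-0.001, 0.002, -1.0]]
ft_force: [-3.6, -5.7, 13.5]
grip_width: 0.0107
gripper_force: 31.4
```

```bash
python3 - <<'E'
from h import *
s=observe();print(s['position'],s['ft_force'],s['grip_width'],s['gripper_force'])
for n in('top','scene'):
  for th in('tray_handle','tray_mid','square_recess0','round_recess0','store'): print(n,th,[(x['point'],x['score']) for x in spotter.mark_of(th,n)])
E
```

```text
[0.46661547 0.18191305 0.03313832] [-3.62137295 -5.66946429 13.46023346] 0.01069851424303633 31.406258046627045
top tray_handle [([0.5676, 0.1815, 0.0402], 0.89)]
top tray_mid [([0.7058, 0.1788, 0.0324], 0.8)]
top square_recess0 [([0.657, 0.0812, 0.0281], 0.79), ([0.3175, 0.4721, 0.0025], 0.68), ([0.6676, 0.2741, 0.0233], 0.64)]
top round_recess0 [([0.6606, 0.1811, 0.0197], 0.61)]
top store [([0.6715, 0.1799, 0.0001], 0.85)]
scene tray_handle [([0.5686, 0.1902, 0.0395], 0.72), ([0.6628, 0.1822, 0.0222], 0.57)]
scene tray_mid []
scene square_recess0 [([0.664, 0.2812, 0.0225], 0.86), ([0.664, 0.0813, 0.0209], 0.66), ([0.6761, 0.1828, 0.0028], 0.64)]
scene round_recess0 [([0.6655, 0.181, 0.0188], 0.79), ([0.5592, -0.26, 0.0023], 0.38)]
scene store [([0.6767, 0.183, 0.005], 0.64), ([0.7209, -0.3162, -0.0037], 0.18)]
```

move_arm --series "0 -0.6 -0.2 0 -1;0 -1.2 -0.2 0 -1;0 -1.8 -0.2 0 -1;0 -2.2 -0.2 0 -1;0 -2.6 -0.2 0 -1;0 -2.6 -0.2 0 -1"

```text
time_s: 6.65
position: [0.4493, 0.1828, 0.0343]
tool_rot: [[0.034, 0.999, 0.02], [0.999, -0.034, 0.0], [0.001, 0.02, -1.0]]
ft_force: [33.3, -6.3, -29.9]
grip_width: 0.0103
gripper_force: 29.2
```

```bash
python3 - <<'E'
from h import *
s=observe();print(s['position'],s['ft_force'],s['grip_width'],s['gripper_force'])
for n in('top','scene'):
  c=cam(n); cv2.imwrite(f'pics/{n}2.png',c[0]['pixels'])
  for th in('tray_handle','tray_mid','square_recess0','round_recess0','store'): print(n,th,[(np.round(x['point'],3).tolist(),round(x['score'],2)) for x in spotter.mark_of(th,n)])
E
```

```text
[0.44928728 0.18276917 0.03433434] [ 33.30822466  -6.33469239 -29.90210161] 0.010323141103468682 29.22545626759529
top tray_handle []
top tray_mid [([0.586, 0.185, 0.034], 0.74), ([0.562, -0.259, 0.002], 0.26)]
top square_recess0 [([0.541, 0.081, 0.024], 0.92), ([0.618, 0.181, 0.023], 0.67), ([0.437, -0.138, 0.001], 0.66), ([0.55, 0.281, 0.022], 0.61)]
top round_recess0 [([0.62, 0.282, 0.02], 0.91), ([0.544, 0.183, 0.022], 0.88), ([0.614, 0.081, 0.02], 0.85)]
top store [([0.672, 0.181, 0.001], 0.58), ([0.435, -0.137, -0.0], 0.44), ([0.548, 0.28, 0.02], 0.23)]
scene tray_handle [([0.449, 0.192, 0.037], 0.57)]
scene tray_mid [([0.588, 0.178, 0.031], 0.93)]
scene square_recess0 [([0.548, 0.283, 0.019], 0.94), ([0.545, 0.086, 0.023], 0.79), ([0.615, 0.182, 0.023], 0.74), ([0.431, -0.377, 0.001], 0.5)]
scene round_recess0 [([0.613, 0.082, 0.022], 0.82), ([0.622, 0.285, 0.018], 0.73), ([0.548, 0.186, 0.025], 0.61), ([0.563, -0.382, 0.002], 0.57)]
scene store [([0.677, 0.182, 0.003], 0.68)]
```

move_arm --series "0 0.7 0.1 0 -1;0 0.7 0.1 0 -1;0 0.7 0.1 0 -0.3;0 0.7 0.1 0 -0.2;0 0.7 0 0 -0.2;0 0.7 -4 0 -0.2;0 0.7 -10 0 -0.2;0 0.7 -16 0 0.9"

```text
time_s: 8.25
position: [0.4466, 0.1832, 0.1951]
tool_rot: [[0.033, 0.999, -0.001], [0.999, -0.033, 0.0], [-0.0, -0.001, -1.0]]
ft_force: [1.1, -0.1, 0.0]
grip_width: 0.0509
gripper_force: 0.0
```

```bash
python3 - <<'E'
from h import *
# view from above tray centre: camera sits .075 in tool x
to(.575,.10,.30,-1.9)
E
```

```text
to [ -7.89  13.1  -10.5 ] turn 0.0 q6~ 12 t 8.2 pos [0.4466 0.1832 0.1951] yang -1.9
```

move_arm --series "-5 13 -10.5 0 0.9;-5 13 -10.5 0 0.9;-5 13 -10.5 0 0.9;-5 13 -10.5 0 0.9;-5 13 -10.5 0 0.9;-5 13 -10.5 0 0.9"

```text
time_s: 9.0
position: [0.5743, 0.1295, 0.2976]
tool_rot: [[0.032, 0.999, -0.002], [0.999, -0.032, 0.0], [-0.0, -0.002, -1.0]]
ft_force: [-0.5, 0.3, -1.2]
grip_width: 0.0812
gripper_force: 0.0
```

```bash
python3 - <<'E'
from h import *
c=cam('wrist'); d,K,R,t=c; cv2.imwrite('pics/w3.png',d['pixels']); print((-R.T@t).round(3),observe()['position'])
for th in('tray_mid','square_recess0','round_recess0'): print(th,[(np.round(x['point'],4).tolist(),round(x['score'],2)) for x in spotter.mark_of(th,'wrist')])
# predicted recess outlines for a guess
E
```

```text
[0.576 0.205 0.44 ] [0.57444545 0.12949549 0.29786217]
tray_mid [([0.5808, 0.1789, 0.0311], 0.69), ([0.7429, -0.1481, -0.0009], 0.4), ([0.619, 0.1834, 0.0201], 0.36)]
square_recess0 [([0.5514, 0.287, 0.0199], 0.85), ([0.621, 0.1845, 0.0204], 0.76), ([0.5446, 0.0804, 0.0224], 0.73)]
round_recess0 [([0.6204, 0.2802, 0.0199], 0.9), ([0.5454, 0.1837, 0.0213], 0.74), ([0.6184, 0.0846, 0.0243], 0.6)]
```

View pics/w3.png

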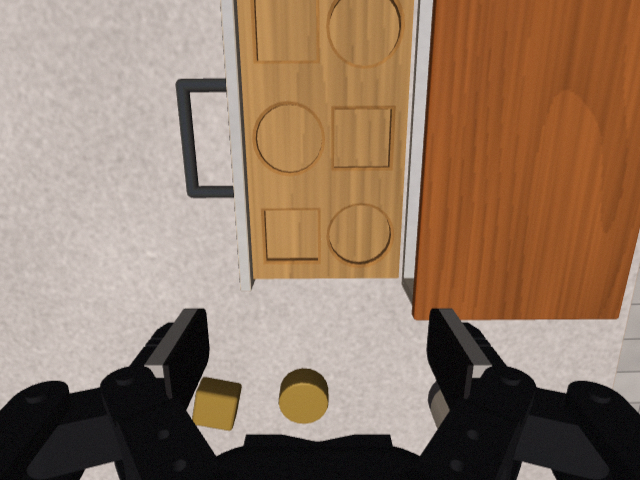

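The wrist view shows the tray fully out. The front row is square (287,30), round (290,137), square (292,235). The rear row is round (365,30), square (361,137), round (360,233). I'll fit the tray pose to these edges.

```bash
cat >> h.py <<'E'
def recesses(x,y,a,g=0.,z=.034):
    """outlines (list of Nx3) and centres in world; a in rad; order: front -,0,+ ; rear -,0,+"""
    c,s=np.cos(a),np.sin(a);M=np.array([[c,-s],[s,c]]);out=[];cen=[]
    for i,sx in enumerate((-.0365,.0365)):
        for j,sy in enumerate((-.1,0,.1)):
            u=np.linspace(0,2*np.pi,120,endpoint=False)
            if (i+j)%2==0: v=np.linspace(-1,1,30); o=(.028+g)*np.vstack([np.c_[v,0*v+1],np.c_[v,0*v-1],np.c_[0*v+1,v],np.c_[0*v-1,v]])
            else: o=(.033+g)*np.c_[np.cos(u),np.sin(u)]
            o=(o+[sx,sy])@M.T+[x,y]; out.append(np.c_[o,np.full(len(o),z)]); cen.append(M@[sx,sy]+[x,y])
    return out,np.array(cen)
def fit_tray(c,v0=(.583,.183,-.033)):
    d,K,R,t=c; e=cv2.Canny(cv2.GaussianBlur(cv2.cvtColor(d['pixels'],cv2.COLOR_BGR2GRAY),(3,3),0),25,60); D=np.minimum(cv2.distanceTransform(255-e,cv2.DIST_L2,5),5.)
    from scipy.ndimage import map_coordinates
    def cost(v):
        q=cv2.projectPoints(np.vstack(recesses(*v)[0]),R,t,K,None)[0][:,0]; k=(q>2).all(1)&(q[:,0]<637)&(q[:,1]<477)
        return (map_coordinates(D,[q[k,1],q[k,0]],order=1)).mean()
    best=None
    for dx in(-.004,0,.004):
        for dy in(-.004,0,.004):
            v=np.array([v0[0]+dx,v0[1]+dy,v0[2],.0005]); r=minimize(cost,v,method='Nelder-Mead',options=dict(initial_simplex=v+np.r_[np.zeros((1,4)),np.diag([.003,.003,.01,.002])],xatol=1e-5,fatol=1e-4))
            if best is None or r.fun<best.fun: best=r
    return best.x,best.fun,e
E
python3 - <<'E'
from h import *
c=cam('wrist'); r=fit_tray(c); print('wrist',r[0].round(4),np.degrees(r[0][2]),r[1]); im=c[0]['pixels'].copy()
q=cv2.projectPoints(np.vstack(recesses(*r[0])[0]),c[2],c[3],c[1],None)[0][:,0]
for p in q: cv2.circle(im,tuple(int(v) for v in p.round()),0,(0,0,255),-1)
cv2.imwrite('pics/fit3.png',cv2.resize(im[0:300,200:460],None,fx=2,fy=2))
c=cam('top'); r=fit_tray(c); print('top',r[0].round(4),r[1])
c=cam('scene'); r=fit_tray(c); print('scene',r[0].round(4),r[1])
E
```

```text
wrist [ 0.5816  0.1839 -0.0267 -0.    ] -1.5293355756746039 0.730254590511322
top [0.5703 0.1941 0.0052 0.0067] 1.8936055898666382
scene [ 0.5729  0.1816  0.0345 -0.0152] 1.1056486368179321
```

View pics/fit3.png

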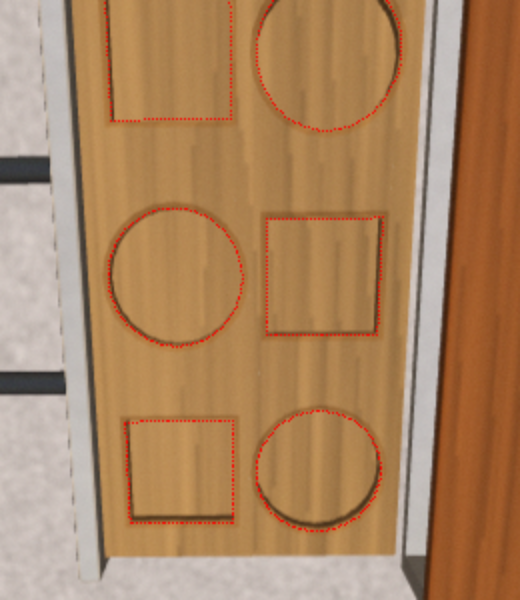

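The overlay follows all six recess outlines. The tray is at (0.582, 0.184), yaw −1.5°, which agrees with the handle position I felt when pinching. Now to hover over the first round soap.

```bash
cat >> h.py <<'E'
TR=(.582,.1838,np.radians(-1.6))
NAMES=dict(zip(['F-','F0','F+','R-','R0','R+'],recesses(*TR)[1]))
def look(kind,x,y,z0=0.,save=None):
    c=cam('wrist'); im=c[0]['pixels']; px=cv2.projectPoints(np.array([[x,y,z0+.03]]),c[2],c[3],c[1],None)[0][0,0]
    m=soapmask(im); m[300:]&=False; m=cv2.morphologyEx(m.astype(np.uint8),cv2.MORPH_OPEN,np.ones((3,3)))>0; mm=near(m,px); r=fit(mm,c,kind,x,y,z0)
    if save: cv2.imwrite(save,im)
    print('look',kind,np.round(r,4),'px',px.round(),mm.sum()); return r
E
python3 - <<'E'
from h import *
print({k:v.round(4).tolist() for k,v in NAMES.items()})
to(.548,-.132,.15,88.4)
E
```

```text
{'F-': [0.5427, 0.0849], 'F0': [0.5455, 0.1848], 'F+': [0.5483, 0.2848], 'R-': [0.6157, 0.0828], 'R0': [0.6185, 0.1828], 'R+': [0.6213, 0.2827]}
to [-26.18  -1.86  14.83] turn 89.7 q6~ 78 t 9.3 pos [0.5752 0.129  0.2983] yang -1.9
```

move_arm --series "-26.2 -1.9 5 89.7 1;-26.2 -1.9 10 89.7 1;-26.2 -1.9 10 89.7 1;-26.2 -1.9 10 89.7 1;-26.2 -1.9 14.8 89.7 1;-26.2 -1.9 14.8 89.7 1;-26.2 -1.9 14.8 89.7 1;-26.2 -1.9 14.8 89.7 1" --force 20

```text
time_s: 10.35
position: [0.5477, -0.1325, 0.1502]
tool_rot: [[1.0, 0.031, -0.0], [0.031, -1.0, 0.0], [-0.0, -0.0, -1.0]]
ft_force: [-0.3, 0.6, 0.7]
grip_width: 0.0852
gripper_force: 0.0
```

```bash
python3 - <<'E'
from h import *
r=look('r',.548,-.132,save='pics/w4.png'); to(r[0],r[1],.01,-91.6)
E
```

```text
look r [ 0.5459 -0.1294 13.7049  0.9229] px [318. 230.] 6335
to [-0.17 -0.31 14.03] turn 3.0 q6~ 78 t 10.4 pos [ 0.5477 -0.1324  0.1503] yang -88.6
```

View pics/w4.png

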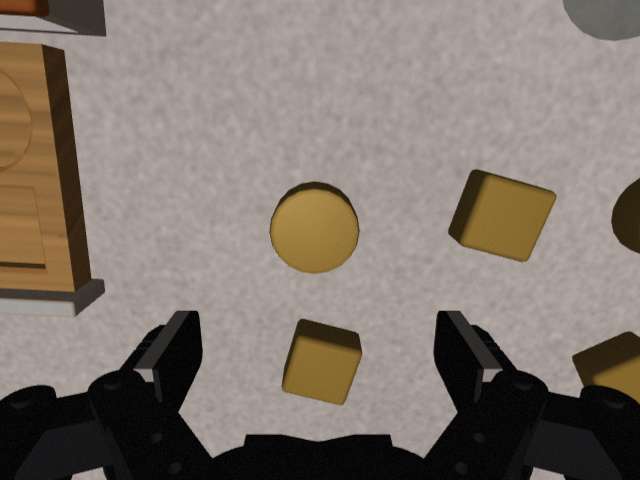

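The wrist view shows the tan round soap at (315,228), with the square soaps at (322,362) and (502,215). My mask misses the dark rim, so I'll widen it and refit.

```bash
python3 - <<'E'
s=open('h.py').read().replace("(hsv[...,1]>90)&(hsv[...,0]>14)&(hsv[...,0]<32)","(hsv[...,1]>85)&(hsv[...,0]>8)&(hsv[...,0]<36)"); open('h.py','w').write(s)
from h import *
im=cv2.imread('pics/w4.png'); hsv=cv2.cvtColor(im,cv2.COLOR_BGR2HSV); print(hsv[178:196:2,314].tolist(), hsv[225,262:280:2].tolist())
r=look('r',.548,-.132); to(r[0],r[1],.01,-91.6)
E
```

```text
[[13, 25, 164], [12, 29, 149], [19, 168, 44], [17, 159, 45], [20, 166, 46], [21, 160, 67], [20, 155, 148], [20, 153, 158], [20, 143, 173]] [[11, 21, 167], [8, 23, 169], [13, 21, 169], [14, 23, 169], [19, 80, 92], [20, 163, 138], [20, 151, 155], [19, 148, 167], [20, 144, 166]]
look r [ 0.546  -0.1294 10.2724  0.9231] px [318. 230.] 6338
to [-0.16 -0.3  14.03] turn 3.7 q6~ 78 t 10.4 pos [ 0.5477 -0.1323  0.1503] yang -87.9
```

```bash
sed -i 's/r=fit(mm,c,kind,x,y,z0)/r=fit(mm,c,kind,x,y,z0+.004,.024)/' h.py; python3 - <<'E'
from h import *
r=look('r',.548,-.132); to(r[0],r[1],.01)
E
```

```text
look r [ 0.5459 -0.1295  7.0758  0.9645] px [318. 230.] 6332
to [-0.17 -0.28 14.03] turn 0 q6~ 74 t 10.5 pos [ 0.5477 -0.1323  0.1503] yang -87.7
```

move_arm --series "-0.2 -0.3 5 0 1;-0.2 -0.3 10 0 1;-0.2 -0.3 14 0 1;-0.2 -0.3 14 0 1;-0.2 -0.3 14 0 -1;-0.2 -0.3 14 0 -1;-0.2 -0.3 14 0 -1;-0.2 -0.3 14 0 -1" --force 20

```text
time_s: 11.5
position: [0.5466, -0.1298, 0.0124]
tool_rot: [[0.999, 0.038, 0.004], [0.038, -0.999, -0.002], [0.003, 0.002, -1.0]]
ft_force: [-1.5, -0.6, 7.6]
grip_width: 0.0611
gripper_force: 21.9
```

move_arm --series "0 0 -2 0 -1;0 0 -5 0 -1;0 0 -9 0 -1;0 0 -9 0 -1"

```text
time_s: 12.0
position: [0.547, -0.13, 0.104]
tool_rot: [[0.999, 0.038, 0.007], [0.038, -0.999, -0.003], [0.007, 0.003, -1.0]]
ft_force: [0.8, 0.3, -1.4]
grip_width: 0.0612
gripper_force: 22.6
```

```bash
python3 - <<'E'
from h import *
s=observe();print(s['ft_force'],s['grip_width'],s['gripper_force'])
x,y=NAMES['R-']; to(x,y,s['position'][2],-91.6)
E
```

```text
[ 0.76244381  0.32649645 -1.39262865] 0.061183425633247815 22.640638053417206
to [ 7.68e+00 -2.10e+01 -2.00e-02] turn 3.8 q6~ 99 t 12.0 pos [ 0.547 -0.13   0.104] yang -87.8
```

move_arm --series "2 -5 0 3.8 -1;4 -10 0 3.8 -1;6 -15 0 3.8 -1;7.7 -20 0 3.8 -1;7.7 -21 0 3.8 -1;7.7 -21 0 3.8 -1;7.7 -21 0 3.8 -1"

```text
time_s: 12.88
position: [0.6144, 0.082, 0.1002]
tool_rot: [[1.0, -0.03, -0.0], [-0.03, -1.0, -0.0], [-0.0, 0.0, -1.0]]
ft_force: [-0.4, -0.2, -1.5]
grip_width: 0.0608
gripper_force: 22.6
```

```bash
python3 - <<'E'
from h import *
c=cam('wrist'); cv2.imwrite('pics/w5.png',c[0]['pixels'])
s=observe();print(s['ft_force'],s['grip_width'],s['gripper_force'])
x,y=NAMES['R-']; to(x,y,.022+.0124+.001,-91.6)
print(fit_tray(c,TR)[:2])
E
```

```text
[ 0.06478818  0.1241572  -1.79760468] 0.061510810349569914 22.615858912467957
to [ 0.12 -0.09  6.49] turn -0.1 q6~ 99 t 12.9 pos [0.6145 0.082  0.1003] yang -91.7
(array([ 0.58197366,  0.18389661, -0.02662491,  0.00287152]), np.float64(1.99076509475708))
```

View pics/w5.png

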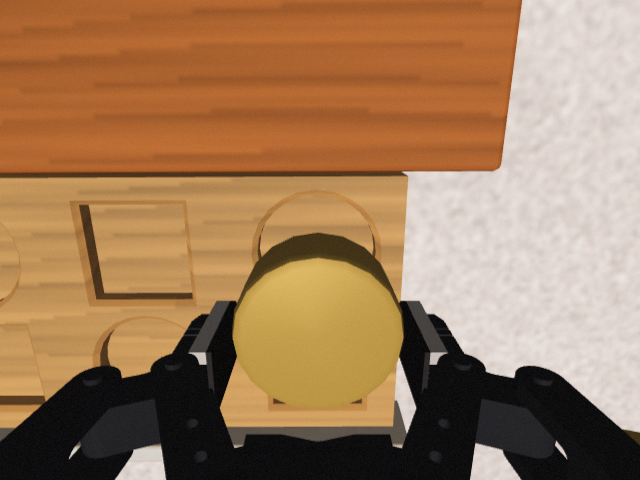

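The wrist view shows the soap level between the fingers at (318,330), directly in front of its recess at (317,235). Lowering it.

move_arm --series "0.1 -0.1 3 0 -1;0.1 -0.1 5 0 -1;0.1 -0.1 6 0 -1;0.1 -0.1 6.5 0 -1;0.1 -0.1 6.6 0 -1;0.1 -0.1 6.6 0 -1"

```text
time_s: 13.68
position: [0.616, 0.0842, 0.0349]
tool_rot: [[1.0, -0.029, 0.001], [-0.029, -1.0, -0.0], [0.001, 0.0, -1.0]]
ft_force: [0.1, 0.0, -0.8]
grip_width: 0.0614
gripper_force: 22.6
```

```bash
python3 - <<'E'
from h import *
s=observe();print(s['ft_force'],s['position'],s['gripper_force'])
E
```

```text
[ 0.14299602  0.01268391 -0.8342141 ] [0.61599592 0.08423711 0.0349338 ] 22.615585327148438
```

move_arm --series "0 0 0 0 0.6;0 0 0 0 0.8;0 0 0 0 0.8;0 0 -3 0 0.8;0 0 -8 0 0.8;0 0 -13 0 0.8;0 0 -13 0 0.8;0 0 -13 0 0.8"

```text
time_s: 14.68
position: [0.6152, 0.0843, 0.1636]
tool_rot: [[1.0, -0.029, -0.001], [-0.029, -1.0, 0.0], [-0.001, 0.0, -1.0]]
ft_force: [0.3, 0.2, -0.0]
grip_width: 0.0769
gripper_force: 0.0
```

```bash
python3 - <<'E'
from h import *
x,y=NAMES['R-']; r=look('r',x,y,.022,'pics/w6.png'); c=cam('wrist'); print(fit_tray(c,TR)[:2])
to(.437,-.140,.15,-104)
E
```

```text
look r [ 0.6286  0.0758 -9.7771  0.1355] px [321. 233.] 53671
(array([ 0.58188538,  0.18388042, -0.02448479,  0.00280557]), np.float64(0.5584836006164551))
to [-17.15  22.94   1.33] turn 12.4 q6~ 86 t 14.8 pos [0.6151 0.0843 0.1628] yang -91.6
```

View pics/w6.png

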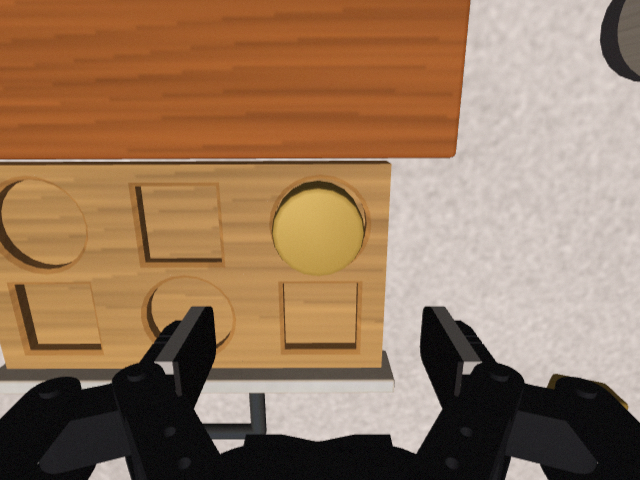

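Seated: the soap at (318,230) lies inside its ring, and a refit of the tray from this orientation agrees. Next is the near square soap.

move_arm --series "-17.2 22.9 0 12.4 1;-17.2 22.9 0 12.4 1;-17.2 22.9 0 12.4 1;-17.2 22.9 0 12.4 1;-17.2 22.9 0 12.4 1;-17.2 22.9 1.3 12.4 1;-17.2 22.9 1.3 12.4 1"

```text
time_s: 15.65
position: [0.4368, -0.139, 0.1499]
tool_rot: [[0.97, -0.243, -0.003], [-0.243, -0.97, 0.002], [-0.003, -0.001, -1.0]]
ft_force: [-0.6, 0.2, 0.1]
grip_width: 0.0853
gripper_force: 0.0
```

```bash
python3 - <<'E'
from h import *
r=look('s',.437,-.140,save='pics/w7.png'); to(r[0],r[1],.01,r[2]-90)
E
```

```text
look s [  0.4356  -0.138  -14.0613   0.9576] px [319. 229.] 5807
to [-0.15 -0.03 14.05] turn 0.1 q6~ 86 t 15.7 pos [ 0.4372 -0.1389  0.1505] yang -104.0
```

move_arm --series "-0.2 0 5 0 1;-0.2 0 10 0 1;-0.2 0 14 0 1;-0.2 0 14 0 1;-0.2 0 14 0 -1;-0.2 0 14 0 -1;-0.2 0 14 0 -1;-0.2 0 14 0 -1" --force 20

```text
time_s: 16.7
position: [0.4361, -0.1394, 0.0129]
tool_rot: [[0.97, -0.243, 0.003], [-0.243, -0.97, -0.002], [0.003, 0.001, -1.0]]
ft_force: [0.9, 2.4, 7.9]
grip_width: 0.0514
gripper_force: 20.9
```

move_arm --series "0 0 -2 0 -1;0 0 -5 0 -1;0 0 -9 0 -1;0 0 -9 0 -1"

```text
time_s: 17.2
position: [0.4364, -0.1398, 0.1044]
tool_rot: [[0.97, -0.243, 0.006], [-0.243, -0.97, -0.004], [0.007, 0.002, -1.0]]
ft_force: [-0.7, 0.1, -1.1]
grip_width: 0.0517
gripper_force: 22.3
```

```bash
python3 - <<'E'
from h import *
s=observe();print(s['ft_force'],s['grip_width'],s['gripper_force'])
x,y=NAMES['F-']; to(x,y,s['position'][2],-91.5)
E
```

```text
[-0.69101059  0.07322098 -1.11186538] 0.051719013740348076 22.316041588783264
to [ 4.860e+00 -2.437e+01 -2.000e-02] turn -12.5 q6~ 100 t 17.2 pos [ 0.4364 -0.1398  0.1044] yang -104.0
```

move_arm --series "1.2 -6 0 -8 -1;2.4 -12 0 -12.5 -1;3.6 -18 0 -12.5 -1;4.9 -23 0 -12.5 -1;4.9 -24.4 0 -12.5 -1;4.9 -24.4 0 -12.5 -1;4.9 -24.4 0 -12.5 -1"

```text
time_s: 18.08
position: [0.5414, 0.0845, 0.1012]
tool_rot: [[1.0, -0.028, -0.001], [-0.028, -1.0, -0.0], [-0.001, 0.0, -1.0]]
ft_force: [-0.3, -0.3, -0.9]
grip_width: 0.0516
gripper_force: 22.3
```

```bash
python3 - <<'E'
from h import *
s=observe();print(s['ft_force'],s['grip_width'],s['gripper_force'])
x,y=NAMES['F-']; to(x,y,.022+.0128+.0005,-91.5)
E
```

```text
[-0.34817335 -0.3395802  -0.9022101 ] 0.05159982172879212 22.27226972579956
to [ 0.13 -0.04  6.59] turn -0.1 q6~ 100 t 18.1 pos [0.5414 0.0845 0.1012] yang -91.6
```

move_arm --series "0.1 0 3 0 -1;0.1 0 5 0 -1;0.1 0 6 0 -1;0.1 0 6.5 0 -1;0.1 0 6.6 0 -1;0.1 0 6.6 0 -1"

```text
time_s: 18.82
position: [0.5433, 0.0856, 0.0358]
tool_rot: [[1.0, -0.027, 0.001], [-0.027, -1.0, -0.0], [0.001, 0.0, -1.0]]
ft_force: [-0.1, 0.4, -0.9]
grip_width: 0.0519
gripper_force: 22.3
```

```bash
python3 - <<'E'
from h import *
s=observe();print(s['ft_force'],s['position'],s['gripper_force'],s['wrist_torque'])
E
```

```text
[-0.07745361  0.43564007 -0.93695933] [0.54325765 0.08555413 0.03584981] 22.256374955177307 [-0.0076947  -0.00260825  0.03373726]
```

Free of contact, with the underside about 1 mm above the recess floor. Releasing.

move_arm --series "0 0 0.05 0 0.4;0 0 0.05 0 0.6;0 0 0.05 0 0.6;0 0 -3 0 0.6;0 0 -8 0 0.6;0 0 -13 0 0.8;0 0 -13 0 0.8;0 0 -13 0 0.8"

```text
time_s: 19.82
position: [0.5426, 0.0857, 0.1648]
tool_rot: [[1.0, -0.027, -0.001], [-0.027, -1.0, 0.0], [-0.001, -0.0, -1.0]]
ft_force: [-0.0, -0.4, -0.2]
grip_width: 0.0771
gripper_force: 0.0
```

```bash
python3 - <<'E'
from h import *
c=cam('wrist'); cv2.imwrite('pics/w8.png',c[0]['pixels'])
to(.561,-.262,.15,-108.4)
E
```

```text
to [ 2.8  34.7   1.41] turn 16.9 q6~ 83 t 19.9 pos [0.5424 0.0857 0.1642] yang -91.5
```

View pics/w8.png

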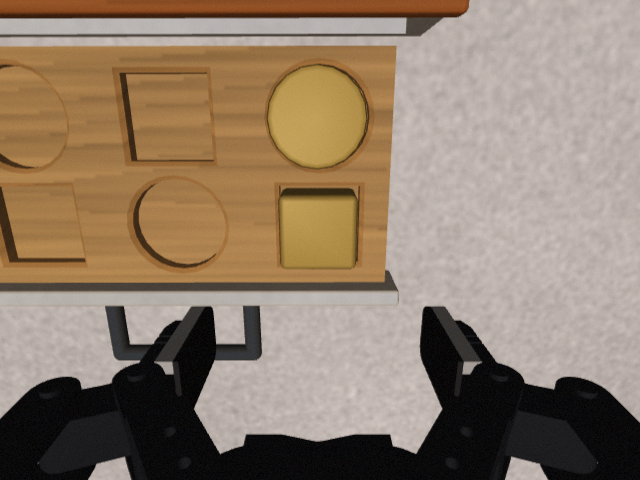

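Both soaps are seated, the square at (318,230) and the round at (317,115). Next is the square at the back.

move_arm --series "2.8 34.7 0 16.9 1;2.8 34.7 0 16.9 1;2.8 34.7 0 16.9 1;2.8 34.7 0 16.9 1;2.8 34.7 0 16.9 1;2.8 34.7 1.4 16.9 1;2.8 34.7 1.4 16.9 1;2.8 34.7 1.4 16.9 1"

```text
time_s: 20.88
position: [0.5614, -0.2611, 0.1505]
tool_rot: [[0.949, -0.316, -0.002], [-0.316, -0.949, 0.001], [-0.002, -0.001, -1.0]]
ft_force: [-0.5, 0.8, -0.2]
grip_width: 0.0851
gripper_force: 0.0
```

```bash
python3 - <<'E'
from h import *
r=look('s',.561,-.262,save='pics/w9.png'); to(r[0],r[1],.01,r[2]-90)
E
```

```text
look s [  0.559   -0.26   -13.3141   0.9586] px [319. 230.] 5781
to [-2.60e-01  1.00e-02  1.41e+01] turn -5.1 q6~ 78 t 20.9 pos [ 0.5616 -0.2608  0.151 ] yang -108.4
```

move_arm --series "-0.3 0 5 -5.1 1;-0.3 0 10 -5.1 1;-0.3 0 14 -5.1 1;-0.3 0 14 -5.1 1;-0.3 0 14 -5.1 -1;-0.3 0 14 -5.1 -1;-0.3 0 14 -5.1 -1;-0.3 0 14 -5.1 -1" --force 20

```text
time_s: 21.92
position: [0.5597, -0.2614, 0.0135]
tool_rot: [[0.973, -0.231, 0.003], [-0.231, -0.973, -0.002], [0.004, 0.001, -1.0]]
ft_force: [-0.3, 2.1, 7.1]
grip_width: 0.0518
gripper_force: 22.0
```

move_arm --series "0 0 -2 0 -1;0 0 -5 0 -1;0 0 -9 0 -1;0 0 -9 0 -1"

```text
time_s: 22.42
position: [0.56, -0.2619, 0.1053]
tool_rot: [[0.973, -0.231, 0.006], [-0.231, -0.973, -0.004], [0.007, 0.003, -1.0]]
ft_force: [0.7, -0.2, -1.3]
grip_width: 0.0515
gripper_force: 21.4
```

```bash
python3 - <<'E'
from h import *
s=observe();print(s['ft_force'],s['grip_width'],s['gripper_force'])
x,y=NAMES['R0']; to(x,y,s['position'][2],-91.5)
E
```

```text
[ 0.6934112  -0.15976746 -1.33895104] 0.05147887614985235 21.391026377677917
to [ -4.57 -44.62  -0.16] turn -11.8 q6~ 108 t 22.4 pos [ 0.56   -0.2619  0.1053] yang -103.3
```

move_arm --series "-0.6 -6 0 -6 -1;-1.2 -12 0 -11.8 -1;-1.8 -18 0 -11.8 -1;-2.5 -24 0 -11.8 -1;-3.1 -30 0 -11.8 -1;-3.7 -36 0 -11.8 -1;-4.3 -42 0 -11.8 -1;-4.6 -44.6 0 -11.8 -1"

```text
time_s: 23.42
position: [0.6163, 0.1867, 0.1006]
tool_rot: [[1.0, -0.024, -0.001], [-0.024, -1.0, 0.0], [-0.001, -0.0, -1.0]]
ft_force: [0.8, -0.4, -0.0]
grip_width: 0.0517
gripper_force: 21.4
```

move_arm --series "0 0 1 0 -1;0 0 2 0 -1;0 0 2 0 -1"

```text
time_s: 23.8
position: [0.6164, 0.1822, 0.08]
tool_rot: [[1.0, -0.029, -0.003], [-0.029, -1.0, -0.0], [-0.003, 0.001, -1.0]]
ft_force: [-0.1, 0.2, -1.3]
grip_width: 0.0519
gripper_force: 21.4
```

```bash
python3 - <<'E'
from h import *
s=observe();print(s['ft_force'],s['grip_width'],s['gripper_force'])
x,y=NAMES['R0']; to(x,y,.022+.0132+.0005,-91.5)
E
```

```text
[-0.14947895  0.24860873 -1.30743392] 0.05193798853012767 21.43323540687561
to [ 0.22 -0.07  4.43] turn -0.1 q6~ 108 t 23.8 pos [0.6164 0.1822 0.08  ] yang -91.6
```

move_arm --series "0.1 0 2 0 -1;0.1 0 3.4 0 -1;0.1 0 4.1 0 -1;0.1 0 4.4 0 -1;0.1 0 4.5 0 -1;0.1 0 4.5 0 -1"

```text
time_s: 24.55
position: [0.6181, 0.1835, 0.0367]
tool_rot: [[1.0, -0.027, 0.001], [-0.027, -1.0, 0.0], [0.001, -0.0, -1.0]]
ft_force: [0.2, 0.2, -0.5]
grip_width: 0.0515
gripper_force: 21.4
```

```bash
python3 - <<'E'
from h import *
s=observe();print(s['ft_force'],s['position'],s['gripper_force'],s['wrist_torque'])
E
```

```text
[ 0.16757799  0.18340188 -0.50774241] [0.61812906 0.18354803 0.0367102 ] 21.44113451242447 [-0.03989515  0.0021446   0.01091635]
```

move_arm --series "0 0 0.1 0 0.4;0 0 0.1 0 0.6;0 0 0.1 0 0.6;0 0 -3 0 0.6;0 0 -8 0 0.6;0 0 -13 0 0.8;0 0 -13 0 0.8;0 0 -13 0 0.8"

```text
time_s: 25.55
position: [0.6175, 0.1834, 0.1656]
tool_rot: [[1.0, -0.027, -0.001], [-0.027, -1.0, -0.0], [-0.001, 0.0, -1.0]]
ft_force: [-0.5, -0.0, -0.4]
grip_width: 0.0767
gripper_force: 0.0
```

```bash
python3 - <<'E'
from h import *
c=cam('wrist'); cv2.imwrite('pics/w10.png',c[0]['pixels'])
c=cam('top'); d,K,R,t=c; m=soapmask(d['pixels'])
for k,px in(('r',(432,218)),('s',(433,267))):
    mm=near(m,px); p=ray(*c,np.argwhere(mm)[:,::-1].mean(0),.03)[0]; print(k,mm.sum(),np.round(fit(mm,c,k,p[0],p[1],.004,.024),4))
to(.562,-.382,.15,-91.5)
E
```

```text
r 411 [ 0.5637 -0.3831 -0.2507  0.8971]
s 382 [ 0.4311 -0.3834 28.4711  0.8966]
to [-4.   56.67  1.51] turn -0.0 q6~ 57 t 25.6 pos [0.6174 0.1834 0.1647] yang -91.5
```

View pics/w10.png

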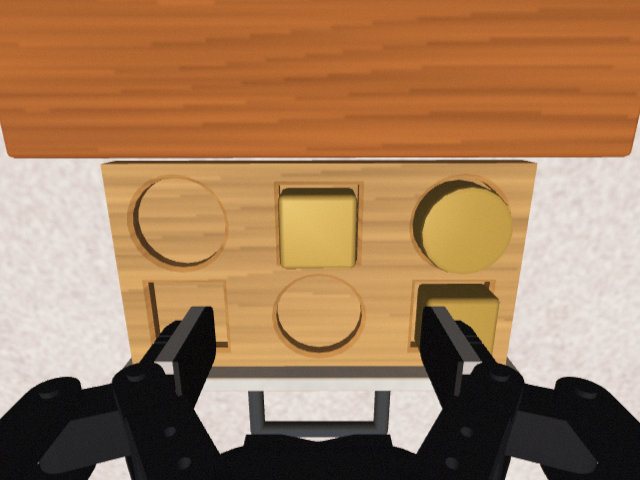

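The square at (318,228) is seated in the middle of the rear row. Next is the last round soap.

move_arm --series "-3.2 45 0 0 1;-3.2 45 0 0 1;-3.2 45 0 0 1;-3.2 45 0 0 1;-3.2 45 0 0 1;-3.2 45 0 0 1;-3.2 45 0 0 1;-3.2 45 0 0 1"

```text
time_s: 26.65
position: [0.5727, -0.2689, 0.1646]
tool_rot: [[1.0, -0.031, -0.002], [-0.031, -1.0, 0.001], [-0.002, -0.001, -1.0]]
ft_force: [0.4, 1.5, -0.6]
grip_width: 0.0853
gripper_force: 0.0
```

move_arm --series "-0.8 11.7 0 0 1;-0.8 11.7 0 0 1;-0.8 11.7 1.5 0 1;-0.8 11.7 1.5 0 1"

```text
time_s: 27.15
position: [0.5623, -0.3806, 0.149]
tool_rot: [[1.0, -0.026, -0.003], [-0.026, -1.0, 0.004], [-0.003, -0.004, -1.0]]
ft_force: [-0.1, 0.3, -0.7]
grip_width: 0.0855
gripper_force: 0.0
```

```bash
python3 - <<'E'
from h import *
r=look('r',.5635,-.3825,save='pics/w11.png'); to(r[0],r[1],.01)
E
```

```text
look r [ 0.5612 -0.3815  0.2774  0.9644] px [321. 228.] 6399
to [-0.13  0.13 14.03] turn 0 q6~ 57 t 27.2 pos [ 0.5628 -0.3805  0.1503] yang -91.5
```

move_arm --series "-0.1 0 5 0 1;-0.1 0 10 0 1;-0.1 0 14 0 1;-0.1 0 14 0 1;-0.1 0 14 0 -1;-0.1 0 14 0 -1;-0.1 0 14 0 -1;-0.1 0 14 0 -1" --force 20

```text
time_s: 28.2
position: [0.5629, -0.3826, 0.0142]
tool_rot: [[1.0, -0.027, 0.004], [-0.027, -1.0, -0.003], [0.004, 0.002, -1.0]]
ft_force: [0.6, 1.8, 7.1]
grip_width: 0.0612
gripper_force: 21.7
```

move_arm --series "0 0 -2 0 -1;0 0 -5 0 -1;0 0 -9 0 -1;0 0 -9 0 -1"

```text
time_s: 28.7
position: [0.5629, -0.3833, 0.1061]
tool_rot: [[1.0, -0.027, 0.006], [-0.027, -1.0, -0.006], [0.006, 0.006, -1.0]]
ft_force: [-0.7, 0.4, -1.1]
grip_width: 0.061
gripper_force: 22.7
```

```bash
python3 - <<'E'
from h import *
s=observe();print(s['ft_force'],s['grip_width'],s['gripper_force'])
x,y=NAMES['F0']; to(x,y,s['position'][2],-91.5)
E
```

```text
[-0.69562794  0.38616808 -1.13189932] 0.061043520375986045 22.690097987651825
to [ -3.27 -56.74  -0.34] turn -0.0 q6~ 110 t 28.7 pos [ 0.5629 -0.3833  0.1061] yang -91.5
```

move_arm --series "-0.3 -6 0 0 -1;-0.7 -12 0 0 -1;-1 -18 0 0 -1;-1.4 -24 0 0 -1;-1.7 -30 0 0 -1;-2.1 -36 0 0 -1;-2.4 -42 0 0 -1;-2.7 -48 0 0 -1"

```text
time_s: 29.7
position: [0.5471, 0.1003, 0.1012]
tool_rot: [[1.0, -0.027, -0.0], [-0.027, -1.0, -0.0], [-0.0, 0.0, -1.0]]
ft_force: [0.2, -0.3, -1.1]
grip_width: 0.061
gripper_force: 22.7
```

move_arm --series "-0.4 -6 0 0 -1;-0.5 -8.7 0 0 -1;-0.5 -8.7 2 0 -1;-0.5 -8.7 2 0 -1;-0.5 -8.7 2 0 -1"

```text
time_s: 30.32
position: [0.5452, 0.1851, 0.0818]
tool_rot: [[1.0, -0.028, 0.0], [-0.028, -1.0, 0.0], [0.0, -0.0, -1.0]]
ft_force: [0.1, 0.7, -0.6]
grip_width: 0.061
gripper_force: 22.7
```

```bash
python3 - <<'E'
from h import *
s=observe();print(s['ft_force'],s['grip_width'],s['gripper_force'])
x,y=NAMES['F0']; to(x+.001,y,.022+.0138+.0005,-91.5)
E
```

```text
[ 0.08605416  0.68042426 -0.59278144] 0.06102600121086353 22.709637880325317
to [0.13 0.03 4.55] turn -0.1 q6~ 110 t 30.3 pos [0.5452 0.1851 0.0818] yang -91.6
```

move_arm --series "0.1 0.05 2 0 -1;0.1 0.05 3.5 0 -1;0.1 0.05 4.2 0 -1;0.1 0.05 4.5 0 -1;0.1 0.05 4.6 0 -1;0.1 0.05 4.6 0 -1"

```text
time_s: 31.08
position: [0.5462, 0.1849, 0.0362]
tool_rot: [[1.0, -0.027, 0.001], [-0.027, -1.0, -0.0], [0.001, 0.0, -1.0]]
ft_force: [-1.9, -1.3, 5.2]
grip_width: 0.0612
gripper_force: 23.1
```

```bash
python3 - <<'E'
from h import *
s=observe();print(s['ft_force'],s['position'],s['gripper_force'],s['wrist_torque'])
E
```

```text
[-1.875507   -1.25937127  5.18129289] [0.54616017 0.18487995 0.03616047] 23.135473430156708 [-0.36334954  0.36265671 -0.0926462 ]
```

move_arm --series "0 0 -0.1 0 -1;0 0 -0.1 0 0.6;0 0 -0.1 0 0.8;0 0 -0.1 0 0.8;0 0 -3 0 0.8;0 0 -8 0 0.8;0 0 -13 0 0.8;0 0 -13 0 0.8"

```text
time_s: 32.08
position: [0.5475, 0.1852, 0.1692]
tool_rot: [[1.0, -0.027, 0.008], [-0.027, -1.0, 0.001], [0.008, -0.001, -1.0]]
ft_force: [0.5, 0.0, -0.6]
grip_width: 0.0769
gripper_force: 0.0
```

```bash
python3 - <<'E'
from h import *
c=cam('wrist'); cv2.imwrite('pics/w12.png',c[0]['pixels'])
print(fit_tray(c,TR)[:2])
to(.4311,-.3834,.15,28.5-90)
E
```

```text
(array([ 0.58192063,  0.18394331, -0.02640194,  0.00286751]), np.float64(0.6254834532737732))
to [-10.    57.13   1.61] turn -30.0 q6~ 20 t 32.1 pos [0.5464 0.185  0.1667] yang -91.5
```

View pics/w12.png

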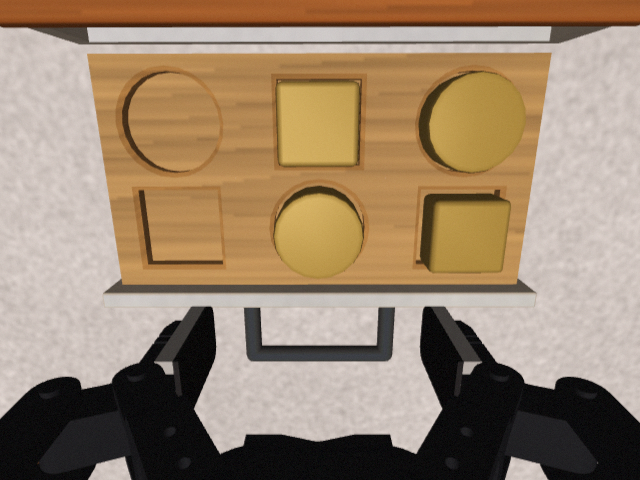

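The round at (318,232) appears seated in the front middle recess. I'll check that numerically before fetching the last square.

```bash
python3 - <<'E'
from h import *
c=cam('wrist'); T=(.5819,.1839,-.0264); C=recesses(*T)[1]
for k,th in(('r','round_soap0'),('s','square_soap0')):
  for o in spotter.cut_out(th,'wrist'):
    m=o['pixels'].astype(bool); ctr=np.argwhere(m)[:,::-1].mean(0); p=ray(*c,ctr,.05)[0]; i=np.argmin(np.hypot(*(C-p[:2]).T))
    if ctr[1]>300: continue
    out=[]
    for z in(.022,.030):
        r=fit(m,c,k,p[0],p[1],z+.004,.024); out+=[np.round((np.array(r[:2])-C[i])*1000,1).tolist(),round(r[3],3)]
    print(th,round(o['score'],2),ctr.round(),'recess',i,out)
E
```

```text
round_soap0 0.75 [318. 231.] recess 1 [[-1.1, 0.7], np.float64(0.966), [0.4, 0.1], np.float64(0.911)]
round_soap0 0.67 [473. 119.] recess 3 [[-0.4, 1.7], np.float64(0.983), [-1.1, 5.4], np.float64(0.932)]
square_soap0 0.76 [317. 120.] recess 4 [[-0.9, 1.0], np.float64(0.979), [-1.5, 1.0], np.float64(0.93)]
```

move_arm --series "-7 40 0 -30 1;-7 40 0 -30 1;-7 40 0 -30 1;-7 40 0 -30 1;-7 40 0 -30 1;-7 40 0 -30 1;-7 40 0 -30 1;-7 40 0 -30 1"

```text
time_s: 33.28
position: [0.4642, -0.2156, 0.164]
tool_rot: [[0.881, 0.473, -0.002], [0.473, -0.881, 0.001], [-0.001, -0.002, -1.0]]
ft_force: [-0.2, 0.8, 0.2]
grip_width: 0.0852
gripper_force: 0.0
```

```bash
python3 - <<'E'
from h import *
to(.4311,-.3834,.15,28.5-90)
E
```

```text
to [-10.85  13.23   1.39] turn -0.3 q6~ 20 t 33.3 pos [ 0.4642 -0.2156  0.164 ] yang -61.8
```

All three seat at floor height, within 2 mm of centre. Now the last square.

move_arm --series "-10.9 13.2 0 0 1;-10.9 13.2 0 0 1;-10.9 13.2 0 0 1;-10.9 13.2 1.4 0 1;-10.9 13.2 1.4 0 1;-10.9 13.2 1.4 0 1"

```text
time_s: 34.02
position: [0.4328, -0.3795, 0.1513]
tool_rot: [[0.878, 0.478, -0.0], [0.478, -0.878, 0.001], [0.0, -0.001, -1.0]]
ft_force: [0.1, 0.9, -0.5]
grip_width: 0.0854
gripper_force: 0.0
```

```bash
python3 - <<'E'
from h import *
r=look('s',.4311,-.3834,save='pics/w13.png'); to(r[0],r[1],.01,r[2]-90)
E
```

```text
look s [ 0.4287 -0.3815 30.2621  0.9586] px [323. 235.] 5722
to [-0.45 -0.05 14.16] turn -1.7 q6~ 18 t 34.1 pos [ 0.4329 -0.3798  0.1516] yang -61.4
```

move_arm --series "-0.5 0 5 -1.7 1;-0.5 0 10 -1.7 1;-0.5 0 14 -1.7 1;-0.5 0 14.1 -1.7 1;-0.5 0 14.1 -1.7 -1;-0.5 0 14.1 -1.7 -1;-0.5 0 14.1 -1.7 -1;-0.5 0 14.1 -1.7 -1" --force 20

```text
time_s: 35.08
position: [0.4286, -0.384, 0.0124]
tool_rot: [[0.865, 0.502, 0.002], [0.502, -0.865, -0.003], [0.001, 0.003, -1.0]]
ft_force: [0.0, 1.0, 7.4]
grip_width: 0.0514
gripper_force: 21.6
```

move_arm --series "0 0 -2 0 -1;0 0 -5 0 -1;0 0 -9 0 -1;0 0 -9 0 -1"

```text
time_s: 35.58
position: [0.4288, -0.3845, 0.104]
tool_rot: [[0.865, 0.502, 0.004], [0.502, -0.865, -0.006], [0.001, 0.007, -1.0]]
ft_force: [-0.1, -0.3, -1.4]
grip_width: 0.0519
gripper_force: 21.9
```

```bash
python3 - <<'E'
from h import *
s=observe();print(s['ft_force'],s['grip_width'],s['gripper_force'])
x,y=NAMES['F+']; to(x,y,s['position'][2],-91.5)
E
```

```text
[-0.07300017 -0.32211136 -1.42828924] 0.05192522800048029 21.93428099155426
to [ 43.96 -51.86  -0.34] turn 31.7 q6~ 119 t 35.6 pos [ 0.4288 -0.3845  0.104 ] yang -59.8
```

move_arm --series "3.9 -4.6 0 6 -1;7.8 -9.2 0 12 -1;11.6 -13.7 0 18 -1;15.5 -18.3 0 24 -1;19.4 -22.9 0 30 -1;23.3 -27.5 0 31.7 -1;27.2 -32 0 31.7 -1;31 -36.6 0 31.7 -1"

```text
time_s: 36.58
position: [0.5119, 0.0908, 0.1001]
tool_rot: [[1.0, -0.027, -0.0], [-0.027, -1.0, -0.0], [-0.0, 0.0, -1.0]]
ft_force: [0.9, 0.2, -1.1]
grip_width: 0.0514
gripper_force: 21.9
```

```bash
python3 - <<'E'
from h import *
x,y=NAMES['F+']; to(x-.0015,y,.085,-91.5)
E
```

```text
to [  2.96 -19.49   1.5 ] turn -0.1 q6~ 119 t 36.6 pos [0.5119 0.0908 0.1001] yang -91.6
```

move_arm --series "1 -6 0 0 -1;2 -12 0 0 -1;2.8 -18 0 0 -1;2.9 -19.3 1 0 -1;2.9 -19.3 1.5 0 -1;2.9 -19.3 1.5 0 -1;2.9 -19.3 1.5 0 -1"

```text
time_s: 37.45
position: [0.5466, 0.2796, 0.0856]
tool_rot: [[1.0, -0.029, 0.0], [-0.029, -1.0, -0.0], [0.0, 0.0, -1.0]]
ft_force: [-0.3, -0.2, -1.2]
grip_width: 0.0514
gripper_force: 21.9
```

```bash
python3 - <<'E'
from h import *
s=observe();print(s['ft_force'],s['grip_width'],s['gripper_force'])
x,y=NAMES['F+']; to(x-.0015,y,.022+.0125+.001,-91.5)
E
```

```text
[-0.32101409 -0.24127031 -1.23610066] 0.051397705836298165 21.943696439266205
to [ 0.01 -0.52  5.01] turn -0.2 q6~ 119 t 37.5 pos [0.5466 0.2796 0.0856] yang -91.7
```

move_arm --series "0 -0.5 1 0 -1;0 -0.5 2 0 -1;0 -0.5 2 0 -1;0 -0.5 2 0 -1"

```text
time_s: 37.95
position: [0.5465, 0.2859, 0.0653]
tool_rot: [[1.0, -0.027, 0.0], [-0.027, -1.0, 0.0], [0.0, -0.0, -1.0]]
ft_force: [-0.9, -0.9, -1.0]
grip_width: 0.0515
gripper_force: 21.9
```

```bash
python3 - <<'E'
from h import *
s=observe();print(s['ft_force'],s['grip_width'],s['gripper_force'])
x,y=NAMES['F+']; to(x-.0015,y,.022+.0125+.001,-91.5)
E
```

```text
[-0.8573664  -0.86326807 -0.96316196] 0.051546303821829745 21.93047672510147
to [0.04 0.12 2.98] turn -0.0 q6~ 119 t 38.0 pos [0.5465 0.2859 0.0653] yang -91.5
```

move_arm --series "0 0.1 1.2 0 -1;0 0.1 2 0 -1;0 0.1 2.6 0 -1;0 0.1 2.9 0 -1;0 0.1 2.9 0 -1;0 0.1 2.9 0 -1"

```text
time_s: 38.7
position: [0.5465, 0.285, 0.0366]
tool_rot: [[1.0, -0.027, 0.0], [-0.027, -1.0, 0.0], [0.0, -0.0, -1.0]]
ft_force: [0.8, -0.1, -1.2]
grip_width: 0.0512
gripper_force: 22.0
```

```bash
python3 - <<'E'
from h import *
s=observe();print(s['ft_force'],s['position'],s['gripper_force'],s['wrist_torque'])
E
```

```text
[ 0.80103157 -0.11697359 -1.17733192] [0.5465022  0.2850168  0.03658936] 21.965642273426056 [-0.04452302 -0.00670815  0.01891397]
```

move_arm --series "0 0 0.1 0 -1;0 0 0.1 0 0.4;0 0 0.1 0 0.6;0 0 0.1 0 0.6;0 0 -3 0 0.6;0 0 -8 0 0.6;0 0 -13 0 0.6;0 0 -13 0 0.6"

```text
time_s: 39.7
position: [0.5478, 0.2855, 0.1706]
tool_rot: [[1.0, -0.027, 0.008], [-0.027, -1.0, 0.002], [0.008, -0.003, -1.0]]
ft_force: [-0.2, -0.5, 0.4]
grip_width: 0.0684
gripper_force: 0.0
```

```bash
python3 - <<'E'
from h import *
to(.545,.185,.22,-91.5)
c=cam('top'); cv2.imwrite('pics/top14.png',c[0]['pixels'])
E
```

```text
to [ 0.02 10.04 -4.97] turn -0.0 q6~ 110 t 39.7 pos [0.5478 0.2855 0.1706] yang -91.5
```

move_arm --series "0 10 -5 0 0.6;0 10 -5 0 0.6;0 10 -5 0 0.6;0 10 -5 0 0.6;0 10 -5 0 0.6"

```text
time_s: 40.38
position: [0.5432, 0.1859, 0.215]
tool_rot: [[1.0, -0.026, -0.002], [-0.026, -1.0, -0.0], [-0.002, 0.0, -1.0]]
ft_force: [0.4, -0.5, 0.1]
grip_width: 0.0686
gripper_force: 0.0
```

```bash
python3 - <<'E'
from h import *
c=cam('wrist'); cv2.imwrite('pics/w15.png',c[0]['pixels']); T=fit_tray(c,TR); print(T[:2]); T=T[0][:3]; C=recesses(*T)[1]
for k,th in(('r','round_soap0'),('s','square_soap0')):
  for o in spotter.cut_out(th,'wrist'):
    m=o['pixels'].astype(bool); ctr=np.argwhere(m)[:,::-1].mean(0); p=ray(*c,ctr,.05)[0]; i=np.argmin(np.hypot(*(C-p[:2]).T))
    if ctr[1]>300: continue
    out=[]
    for z in(.022,.030):
        r=fit(m,c,k,p[0],p[1],z+.004,.024); out+=[np.round((np.array(r[:2])-C[i])*1000,1).tolist(),round(r[3],3)]
    print(th,round(o['score'],2),ctr.round(),'recess',i,out)
a=T[2]; h=np.array(T[:2])-.1335*np.array([np.cos(a),np.sin(a)]); print('handle',h)
to(h[0],h[1],.15,np.degrees(a))
E
```

```text
(array([ 0.58202798,  0.18397277, -0.02456073,  0.00279057]), np.float64(0.5966519713401794))
round_soap0 0.72 [318. 210.] recess 1 [[-0.9, 0.7], np.float64(0.959), [0.2, 0.8], np.float64(0.916)]
round_soap0 0.59 [451. 114.] recess 3 [[-1.1, 1.8], np.float64(0.967), [-1.7, 4.9], np.float64(0.923)]
square_soap0 0.97 [445. 211.] recess 0 [[-2.5, -1.5], np.float64(0.971), [-0.8, 1.5], np.float64(0.935)]
square_soap0 0.94 [195. 210.] recess 2 [[-1.2, 0.3], np.float64(0.974), [0.2, -2.3], np.float64(0.926)]
square_soap0 0.7 [305. 167.] recess 1 [[89.4, 111.0], np.float64(0.106), [88.7, 108.2], np.float64(0.112)]
square_soap0 0.66 [318. 115.] recess 4 [[-1.3, 1.0], np.float64(0.984), [-1.8, 1.0], np.float64(0.944)]
square_soap0 0.17 [451. 114.] recess 3 [[0.0, 1.9], np.float64(0.828), [-0.0, 4.3], np.float64(0.838)]
handle [0.44856824 0.1872513 ]
to [-9.48  0.09  6.58] turn 89.9 q6~ 204 t 40.5 pos [0.5435 0.1857 0.2157] yang -91.5
```

View pics/w15.png

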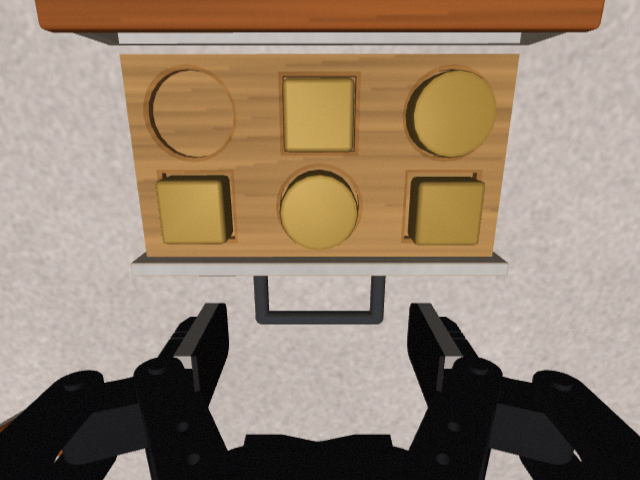

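All five soaps are seated: squares at (195,210), (445,211) and (318,115), rounds at (318,210) and (451,114). Now turning back to the handle.

move_arm --series "-9.4 0 0 -90.1 -0.18;-9.4 0 0 -90.1 -0.18;-9.4 0 0 -90.1 -0.18;-9.4 0 0 -90.1 -0.18;-9.4 0 0 -90.1 -0.18;-9.4 0 0 -90.1 -0.18;-9.4 0 0 -90.1 -0.18;-9.4 0 4 -90.1 -0.18"

```text
time_s: 41.52
position: [0.4511, 0.1882, 0.1776]
tool_rot: [[0.091, 0.996, 0.006], [0.996, -0.091, 0.001], [0.001, 0.006, -1.0]]
ft_force: [0.8, -0.0, -0.2]
grip_width: 0.0348
gripper_force: 0.0
```

```bash
python3 - <<'E'
from h import *
to(.4486,.1835,.034,-1.5)
E
```

```text
to [-0.51 -0.29 14.36] turn -3.7 q6~ 24 t 41.5 pos [0.4511 0.1882 0.1776] yang -5.2
```

move_arm --series "-0.3 -0.2 4 -3.7 -0.18;-0.3 -0.2 8 -3.7 -0.18;-0.3 -0.2 8 -3.7 -0.18;-0.3 -0.2 8 -3.7 -0.18"

```text
time_s: 42.02
position: [0.4482, 0.1851, 0.0976]
tool_rot: [[0.033, 0.999, 0.002], [0.999, -0.033, 0.0], [0.0, 0.002, -1.0]]
ft_force: [0.4, 0.5, -0.1]
grip_width: 0.0351
gripper_force: 0.0
```

```bash
python3 - <<'E'
from h import *
to(.4488,.1855,.034,-1.5)
E
```

```text
to [0.04 0.05 6.36] turn -0.4 q6~ 24 t 42.0 pos [0.4482 0.1851 0.0976] yang -1.9
```

move_arm --series "0 0 3 -0.4 -0.18;0 0 5.5 -0.4 -0.18;0 0 6.3 -0.4 -0.18;0 0 6.3 -0.4 -0.18;0 0 6.3 -0.4 -1;0 0 6.3 -0.4 -1;0 0 6.3 -0.4 -1;0 0 6.3 -0.4 -1" --force 30

```text
time_s: 43.02
position: [0.4496, 0.1849, 0.0347]
tool_rot: [[0.026, 1.0, 0.006], [1.0, -0.026, 0.001], [0.001, 0.006, -1.0]]
ft_force: [5.1, -1.3, 2.5]
grip_width: 0.0106
gripper_force: 30.2
```

move_arm --series "0 0.5 -0.2 0 -1;0 1.3 -0.2 0 -1;0 2.3 -0.2 0 -1;0 3.3 -0.2 0 -1;0 4.3 -0.2 0 -1;0 5.3 -0.2 0 -1;0 6.3 -0.2 0 -1;0 7.3 -0.2 0 -1"

```text
time_s: 44.02
position: [0.5204, 0.183, 0.0348]
tool_rot: [[0.026, 1.0, -0.002], [1.0, -0.026, 0.0], [0.0, -0.002, -1.0]]
ft_force: [-3.6, 3.0, -8.5]
grip_width: 0.0103
gripper_force: 30.1
```

move_arm --series "0 1 0 0 -1;0 2 0 0 -1;0 3 0 0 -1;0 4 0 0 -1;0 5 0 0 -1;0 6 0 0 -1;0 6.7 0 0 -1;0 7 0 0 -1"

```text
time_s: 45.02
position: [0.5905, 0.1813, 0.0348]
tool_rot: [[0.026, 1.0, -0.001], [1.0, -0.026, 0.001], [0.001, -0.001, -1.0]]
ft_force: [-3.3, 5.2, -7.9]
grip_width: 0.0106
gripper_force: 30.3
```

```bash
python3 - <<'E'
from h import *
s=observe();print(s['ft_force'],s['position'],s['gripper_force'],s['grip_width'])
to(.4488+.17*.9997,s['position'][1],.033,-1.5)
E
```

```text
[-3.2836509   5.22567443 -7.89998797] [0.5905207  0.18128675 0.03478857] 30.282445549964905 0.010616580177303032
to [0.07 2.82 0.18] turn -0.0 q6~ 18 t 45.0 pos [0.5905 0.1813 0.0348] yang -1.5
```

move_arm --series "0 0.8 0 0 -1;0 1.5 0 0 -1;0 2.1 0 0 -1;0 2.5 0 0 -1;0 2.8 0 0 -1;0 3 0 0 -1;0 3.1 0 0 -1;0 3.1 0 0 -1"

```text
time_s: 46.02
position: [0.6196, 0.1805, 0.0348]
tool_rot: [[0.026, 1.0, -0.005], [1.0, -0.026, 0.0], [0.0, -0.005, -1.0]]
ft_force: [-8.2, 2.6, -3.3]
grip_width: 0.0102
gripper_force: 30.7
```

```bash
python3 - <<'E'
from h import *
s=observe();print(s['ft_force'],s['position'],s['gripper_force'],s['grip_width'])
E
```

```text
[-8.24281764  2.56363003 -3.31864462] [0.61964032 0.18053874 0.03475292] 30.72166621685028 0.010152707333187691
```

The tray is on its home stop after about 170 mm of travel. Relaxing, releasing and backing off.

move_arm --series "0 -0.05 0 0 -1;0 -0.05 0 0 -0.3;0 -0.05 0 0 -0.2;0 -0.05 0 0 -0.2;0 -0.05 -4 0 -0.2;0 -0.05 -9 0 -0.2;0 -0.05 -14 0 -0.2;0 -0.05 -18 0 -0.2"

```text
time_s: 47.02
position: [0.6212, 0.18, 0.2181]
tool_rot: [[0.026, 1.0, 0.003], [1.0, -0.026, 0.0], [0.0, 0.003, -1.0]]
ft_force: [1.0, 0.6, -0.3]
grip_width: 0.0342
gripper_force: 0.0
```

move_arm --series "0 -5 0 0 -0.2;0 -10 0 0 -0.2;0 -14 0 0 -0.2;0 -14 0 0 -0.2;0 -14 0 0 -0.2;0 -14 0 0 -0.2"

```text
time_s: 47.78
position: [0.482, 0.1837, 0.2152]
tool_rot: [[0.027, 1.0, 0.0], [1.0, -0.027, -0.0], [-0.0, 0.0, -1.0]]
ft_force: [0.6, -0.3, 0.2]
grip_width: 0.0343
gripper_force: 0.0
```

```bash
python3 - <<'E'
from h import *
for n in('top','wrist','scene'):
  c=cam(n); cv2.imwrite(f'pics/end_{n}.png',c[0]['pixels']); print(n,[(np.round(x['point'],4).tolist(),round(x['score'],2)) for x in spotter.mark_of('tray_handle',n)])
  if n=='top':
    m=soapmask(c[0]['pixels']); m[:210,:300]=0; print([s.tolist() for s in cv2.connectedComponentsWithStats(m.astype(np.uint8))[2][1:] if s[4]>150])
    for th in('bottle','jar','brush'): print(th,[(np.round(x['point'],3).tolist(),round(x['score'],2)) for x in spotter.mark_of(th,n)][:1])
print(observe()['ft_force'],observe()['position'])
E
```

```text
top [([0.6227, 0.1823, 0.042], 0.87)]
[[215, 210, 10, 40, 232], [81, 287, 58, 44, 1169], [158, 379, 64, 13, 220], [224, 396, 18, 69, 755], [321, 415, 10, 46, 195], [259, 423, 58, 57, 2042]]
bottle [([0.742, -0.148, -0.0], 0.79)]
jar [([0.717, -0.323, -0.002], 0.63)]
brush [([0.32, 0.475, 0.0], 0.72)]
wrist [([0.6217, 0.1861, 0.0439], 0.78)]
scene [([0.618, 0.1854, 0.0414], 0.54)]
[ 0.30069601  0.6334908  -0.08327929] [0.48096834 0.18384569 0.21530143]
```

View pics/end_top.png

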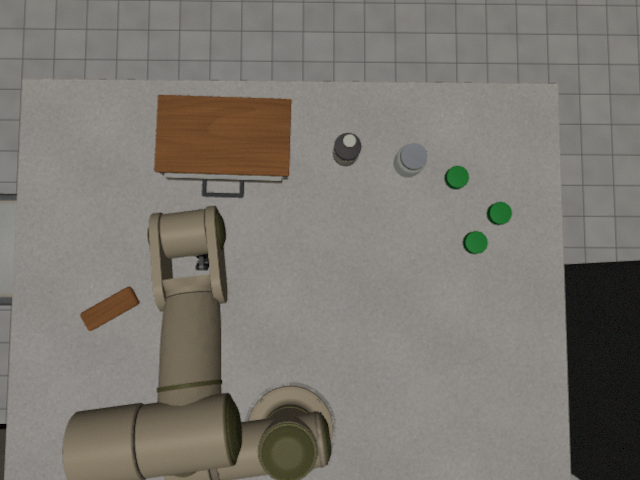

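The top view shows the tray home, with its front board at row 178 along the store's front edge and the handle at (222,188). No tan soap is left on the counter, and the bottle, jar and brush have not moved. Handing the job in.

```bash
python3 -c "
from rig import order; print(order.close_job())"
```

```text
the job is handed in; nothing more can be done
None
```

The job is handed in (no verdict came back): all five soaps lay flat in recesses of their own outline, the tray is home on its stop, and the bottle, jar and brush were not moved.

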